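# Load the sliding tape rack

## Task

Squeeze the rack's red release lever and, keeping it squeezed, slide the rack to the notch with the green tag and let go so that it latches there. Hang every masking tape roll fully down on the rack's slanted pegs (up to two on a peg), then squeeze the lever again, slide the loaded rack to the notch with the blue tag and let it latch. Do not shove or knock over the spray can, the jar, the tin or the sanding block.

Things in the scene. Friction and masses are not known exactly. Their poses are not given: they have to be found in the camera images.
- rail: fixed base of the tape rack: plywood 160x270x12 mm, two guide rods and, 85 mm behind the origin, an aluminium beam. Teeth 6 mm high on the beam leave five notches 14 mm wide at y = -0.06, -0.03, 0, 0.03, 0.06 of this body (tags stand behind all but the middle one). Origin at bench level under the handle's front; x away from the robot (yaw up to 0.1 rad), y left along the beam
- carriage (a joint): slide of the rack's carriage along the rail's y, m; 0 = latched at the middle notch (the start, with 2 mm of play either way), end stops at -0.07 and 0.07; friction about 2 N. The carriage carries the handle, the lever and the slanted board with two pegs
- lever (a joint): red squeeze lever, the handle's rear plate, rad: 0 = let go (a spring holds it), 0.2 = squeezed towards the fixed black front plate to its stop, which takes about 10 N at mid-plate. Squeezing lifts the pawl: clear of the teeth above 0.12, resting on top of a tooth at about 0.1, under 0.03 when seated in a notch
- handle (a point): middle of the handle, z = 0.195, between two upright plates, axes as the rail: fixed black plate in front, red lever plate behind, each 8 mm thick and 36 mm wide along y; 45 mm over both (33 mm squeezed), to be squeezed along x. The plates stand free from 25 mm below this point (a red arm lies 50 mm below) to 30 mm above it
- latch (a point): on the carriage, the pawl (10 mm wide along the beam) under the lever's red arm, 60 mm behind the handle point, z = 0.12; it sits in a notch when level with it along the beam
- tag_green: green tab 18 mm wide, 44 mm high, with a flat 20x22 mm top, standing behind one notch of the beam; fixed. Origin: in the middle of the notch it marks, z = 0.12; y runs left along the beam. Marks the loading notch
- tag_blue: blue tab 18 mm wide, 44 mm high, with a flat 20x22 mm top, standing behind one notch of the beam; fixed. Origin: in the middle of the notch it marks, z = 0.12; y runs left along the beam. Marks the parking notch
- peg_left (a point): foot of the left peg: round wooden peg, 18 mm thick, 64 mm long, square on the slanted board, rising 55 deg above level towards the robot. 124 mm from the other peg; board 110x250 mm, the foot 40 mm below its upper edge, z = 0.11. Axes: z along the peg outward, x up the slope of the board (away from the robot), y to the left along the board.
- peg_left_tip (a point): tip of the left peg, 64 mm from its foot; axes the same
- peg_right (a point): foot of the right peg, same shape. Axes: z along the peg outward, x up the slope of the board (away from the robot), y to the left along the board.
- peg_right_tip (a point): tip of the right peg; axes the same
- roll_a: beige masking tape roll: 109 mm across, hole 69 mm, 24 mm thick, 0.12 kg, at the start flat on the bench or on another roll; may be absent. Origin: centre of one face (the underside at the start), z through the hole to the other face. Its 20 mm thick wall can be pinched from above, one finger in the hole. Let go on a peg, it sinks about 26 mm down the slope till the hole's upper side rests on the peg
- roll_b: beige masking tape roll: 109 mm across, hole 69 mm, 24 mm thick, 0.12 kg, at the start flat on the bench or on another roll; may be absent. Origin: centre of one face (the underside at the start), z through the hole to the other face. Its 20 mm thick wall can be pinched from above, one finger in the hole. Let go on a peg, it sinks about 26 mm down the slope till the hole's upper side rests on the peg
- roll_c: beige masking tape roll: 109 mm across, hole 69 mm, 24 mm thick, 0.12 kg, at the start flat on the bench or on another roll; may be absent. Origin: centre of one face (the underside at the start), z through the hole to the other face. Its 20 mm thick wall can be pinched from above, one finger in the hole. Let go on a peg, it sinks about 26 mm down the slope till the hole's upper side rests on the peg
- roll_d: beige masking tape roll: 109 mm across, hole 69 mm, 24 mm thick, 0.12 kg, at the start flat on the bench or on another roll; may be absent. Origin: centre of one face (the underside at the start), z through the hole to the other face. Its 20 mm thick wall can be pinched from above, one finger in the hole. Let go on a peg, it sinks about 26 mm down the slope till the hole's upper side rests on the peg
- spray_can: blue spray can with a white cap, 53 mm wide, 152 mm tall; bystander, loose, origin at the centre of its underside
- screw_jar: jar with red lid, 62 mm wide, 80 mm tall; bystander, loose, origin at the centre of its underside
- sanding_block: wooden sanding block, 63x112x29 mm; bystander, loose, origin at the centre of its underside
- wax_tin: green and silver round tin, 79 mm wide, 34 mm tall; bystander, loose, origin at the centre of its underside
Things that resemble listed ones, but are neither listed nor needed, are in the scene too. Leave any yellow look-alike of the roll_a alone.

How it is judged:
By the outcome, as a careful person would: the job done as asked, in the order asked, and still so for the second after the job is handed in, with the robot touching nothing.
Of roll_b, roll_c, roll_d only 2 to 3 are there at a start; the rules pass over those that are not, and their reading is None.
At some moment in a run one of roll_a, roll_b, roll_c, roll_d may be knocked a few centimetres aside while the robot is not near it.
It also fails if it takes over 210 s, if anything falls off the work surface, if the arm or the gripper's body presses on something with over 40 N, if the wrist force passes 120 N, or if a joint passes its speed limit or range.

## Robot

A 6-joint arm with a two-finger parallel gripper is mounted at the origin on the work surface; the furniture and walls round the work are solid. World frame = base frame: x ahead of the robot, y to its left, z up, the work surface at z = 0. Lengths are in m, angles in rad, forces in N, time in s.
With the tool pointing down it reaches from about 0.325 to 0.85 m from the base axis. Payload 4.4 kg.
Tool frame: the origin (TCP) lies on the centre line of the jaws, within the pads' length; the fingertips stand 17 mm ahead of it and the grasp point (between the pads) lies 2 mm behind it; z points along the fingers, y is the line along which they close (so a half turn about z gives the same grasp; the last joint's range is limited). The gripper opens to 94 mm and grips with 3 to 60 N. Pads are 16 mm wide; open, the fingers measure 119 mm over their backs; the gripper's body (75 mm by 177 mm) begins 78 mm behind the grasp point.
Start: joints at [-1.403, 0.207, 1.542, -0, 1.393, -0.15], TCP at [0.18, -0.546, 0.186] pointing down, gripper open.
Joint ranges: [-2.73, 2.73], [-0.86, 2.22], [0.23, 2.46], [-1.11, 4.25], [0.08, 2.63], [-2.82, 2.82]. Speed limits (rad/s): [2.79, 2.79, 3.14, 3.14, 3.14, 3.14].

## Interface

Orientations are given as a 3x3 rotation matrix whose columns are the frame's x, y, z axes.
In Python, from station import bot gives the robot as it stands.
- The arm moves only by the tool arm_command, never from a script. Its argument "steps" is one flat list of numbers, 4 for each row, row after row: the shift along the world's x, y, z each as a share of 2 cm, from -1 to 1, then the turn about the world's z as a share of 8 degrees, from -1 to 1. In form: [dx, dy, dz, spin, dx, dy, dz, spin, ...]. A call has 1 to 5 rows; each row shifts and turns the commanded pose from where the row before left it; what a row does not reach is not made up. A row lasts 1/8 s, in which the tool goes at most 62.5 mm and 10.7 degrees, less where a joint would pass 70% of its speed; a pose out of reach is approached as far as the arm can. A call with a number of a shift or a turn outside -1 to 1 is refused whole. A call with a gripper value outside its range is refused whole. "claw" is the closure, from -1 (fully open) to 1 (shut), so that 0 is half open, set as the call begins (left out, the last holds). The fingers move at their own pace and stop on an object; "squeeze" is the grip in N (left out, the last holds). Time passes only in rows, so rows that do not move let the fingers close. It gives the time, the measured TCP pose, the force, the opening and the grip force at its end, in the units of the state.
- bot.sense(): the state, without advancing time (a new reading comes with each control period).
- bot.grab_frame(name): name is "scene" or "top" or "wrist"; returns (picture, depth): 480x640x3 uint8, red, green, blue; 480x640 float32, m along the optical axis (not along the pixel's ray), 0 where there is no reading.
- bot.camera_info(name): a dict with "K" (3x3 intrinsics, pixels), "origin" and "attitude" of the camera in the world. Camera axes: x right, y up, looking along -z (the intrinsics and any distortion apply to the point x, -y, -z); pixel columns grow to the right and rows downward; lengths in m; the calibration is good to about 2 mm. The wrist camera is an equidistant fisheye: a pixel r from the principal point sees the ray r / f radians off the axis. A picture is of the moment at which its call begins: read the wrist's pose just before it. camera_info takes no time and is no camera call; for the wrist camera it gives the pose at the moment of the call.
- bot.job_done(): hands the job in; it is judged then, once.
The state is a dict: "clock": time; "qpos": joint angles; "qd": joint speeds; "tau": joint torques, N m; "ee_pos": TCP position; "tool_rot": TCP orientation; "force": force on the tool from outside, world axes, zero at the start; "ft_torque": the same for the moment, N m; "finger_gap": finger opening in m; "gripper_force": force on a finger pad.
Only numpy, scipy, OpenCV 4.12 (cv2) and the standard library are available. Lean on these libraries where they do the work, as an engineer would, in place of code of your own. Each camera call takes 0.05 s, during which the arm holds its last target. There are 200 camera calls.

## Working session

There is one attempt and no reset: what is moved stays moved. The work goes in short steps, Python scripts to look and compute and a tool call to move; the robot and the scene stay as the last step left them, time stands still between calls to the robot, and variables do not carry over. Pictures are saved under pics/ and viewed, at most 15 in all, crops included, and the job is handed in when it is done.

Besides the shell and the picture viewer there is one more tool, called after ">>>" as name(argument=value, ...), one argument or row to a line, values as JSON. arm_command: Moves the arm, as the interface text tells. Shift numbers are shares of 2 cm and turn numbers shares of 8 degrees, none past 1 either way. Its arguments: {"type":"object","properties":{"steps":{"type":"array","items":{"type":"number"}},"claw":{"type":"number"},"squeeze":{"type":"number"}},"required":["steps"]}

```bash
mkdir -p pics; ls; cat > h.py <<'E'
import numpy as np, cv2
from station import bot
def snap(n,f):
    p,d=bot.grab_frame(n); cv2.imwrite(f'pics/{f}.png',p[:,:,::-1]); np.savez(f'pics/{f}.npz',p=p,d=d); return p,d
def pts(n,d):
    c=bot.camera_info(n);K=np.array(c['K']);R=np.array(c['attitude']);o=np.array(c['origin'])
    v,u=np.mgrid[:480,:640]
    r=np.stack([(u-K[0,2])/K[0,0],-(v-K[1,2])/K[1,1],-np.ones(u.shape)],-1)
    P=o+(r*d[...,None])@R.T
    P[d<=0]=np.nan
    return P
E
python3 - <<'E'
from h import *
for n in('top','scene'):
    snap(n,n+'0'); c=bot.camera_info(n); print(c)
print(bot.sense())
a=cv2.imread('pics/top0.png');b=cv2.imread('pics/scene0.png')
E
```

```text
pics
{'K': array([[442.10511205,   0.        , 324.7826405 ],
       [  0.        , 442.10511205, 235.55429764],
       [  0.        ,   0.        ,   1.        ]]), 'origin': array([0.42603879, 0.02735506, 1.04202934]), 'attitude': array([[-0.01032202,  0.99544042, -0.09482522],
       [-0.9998702 , -0.01144791, -0.01133699],
       [-0.01237085,  0.09469589,  0.99542938]])}
{'K': array([[480.40457011,   0.        , 316.80966511],
       [  0.        , 480.40457011, 239.39865225],
       [  0.        ,   0.        ,   1.        ]]), 'origin': array([ 0.63714984, -0.5467084 ,  0.905618  ]), 'attitude': array([[ 0.97242181, -0.18847014,  0.13738569],
       [ 0.2332185 ,  0.78014944, -0.58049633],
       [ 0.00222486,  0.59652817,  0.80258905]])}
{'clock': 0.1, 'qpos': array([-1.40351406e+00,  2.07356562e-01,  1.54278977e+00, -3.30907827e-05,
        1.39351186e+00, -1.50502017e-01]), 'qd': array([ 1.08170808e-03, -7.34886301e-04, -3.67889783e-03,  1.49222565e-03,
        2.75019222e-05, -3.10852798e-03]), 'tau': array([-2.24996120e-04, -3.71866000e+01, -2.82294077e+01,  6.99954294e-02,
        3.10802925e-02, -4.72436341e-05]), 'ee_pos': array([ 0.1795135 , -0.54545154,  0.18540472]), 'tool_rot': array([[ 9.49928295e-01,  3.12467747e-01, -3.76035381e-04],
       [ 3.12467850e-01, -9.49926164e-01,  2.03127748e-03],
       [ 2.77502850e-04, -2.04706692e-03, -9.99997866e-01]]), 'force': array([-1.30644678, -0.36709305,  0.39921421]), 'ft_torque': array([-0.02980551,  0.01278707,  0.03150663]), 'gripper_force': 0.0, 'finger_gap': 0.09398406497022826}
```

View pics/top0.png

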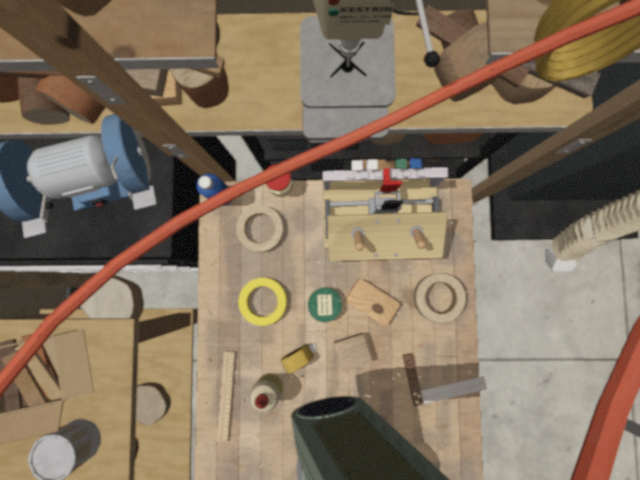

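View pics/scene0.png

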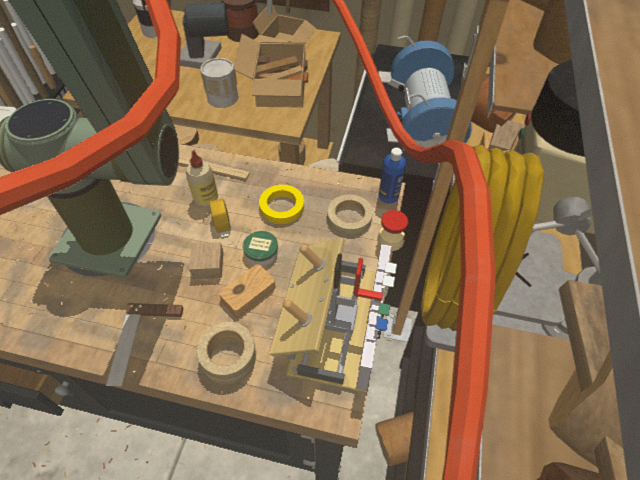

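Top view: beige rolls at (261,228) and (440,298), with a yellow look-alike at (263,301). The rack handle is at about (390,190), pegs at (360,238) and (420,236), green tag at (401,163), blue tag at (416,163). Next I'll measure.

```bash
cat >> h.py <<'E'
def load(f):
    z=np.load(f'pics/{f}.npz'); return z['p'],z['d']
def masks(p):
    h=cv2.cvtColor(p,cv2.COLOR_RGB2HSV); H,S,V=[h[...,i].astype(int) for i in range(3)]
    return H,S,V
E
python3 - <<'E'
from h import *
for n in('top','scene'):
    p,d=load(n+'0');P=pts(n,d);H,S,V=masks(p)
    print(n,'bench z',np.nanmedian(P[...,2][(P[...,0]>.3)&(P[...,0]<.6)&(abs(P[...,1])<.3)]))
    W=(P[...,0]>.25)&(P[...,0]<1)&(abs(P[...,1])<.4)&(P[...,2]<.35)
    for nm,m in (('red',((H<6)|(H>174))&(S>150)&(V>70)),('green',(H>60)&(H<90)&(S>90)),('blue',(H>100)&(H<125)&(S>120)),):
        m=(m&W&(P[...,2]>.02)).astype(np.uint8)
        k,L,st,c=cv2.connectedComponentsWithStats(m)
        for i in range(1,k):
            if st[i,4]>12:
                q=P[L==i]; print(nm,c[i].round(),st[i,4],'med',np.nanmedian(q,0).round(3),'lo',np.nanpercentile(q,3,axis=0).round(3),'hi',np.nanpercentile(q,97,axis=0).round(3))
    # raised blobs
p,d=load('top0');P=pts('top',d)
Z=P[...,2]
for (u,v) in((261,228),(263,301),(440,298)):
    a=Z[v-30:v+30,u-30:u+30]; x=P[v-30:v+30,u-30:u+30]
    s=(a>.012); t=np.nanpercentile(a,90); top=s&(abs(a-t)<.006)
    pt=x[top][:,:2].astype(np.float32); (c,r)=cv2.minEnclosingCircle(pt)
    print(u,v,'top z',t,'circ',c,r,'mean',pt.mean(0))
    print(np.histogram(a[np.isfinite(a)],bins=np.arange(-.01,.12,.01)))
# zoom of rack
a=cv2.imread('pics/top0.png')[130:340,190:490]
cv2.imwrite('pics/c1.png',cv2.resize(a,None,fx=2.6,fy=2.6,interpolation=cv2.INTER_CUBIC))
E
```

```text
top bench z 0.014502008943046985
red [389. 182.] 237 med [ 0.601 -0.09   0.196] lo [ 0.599 -0.104  0.14 ] hi [ 0.648 -0.075  0.227]
red [280. 182.] 231 med [0.638 0.136 0.08 ] lo [0.624 0.117 0.076] hi [0.654 0.161 0.083]
green [400. 162.] 29 med [ 0.661 -0.119  0.149] lo [ 0.653 -0.127  0.145] hi [ 0.668 -0.112  0.151]
green [324. 304.] 327 med [0.367 0.04  0.034] lo [0.333 0.009 0.03 ] hi [0.399 0.074 0.037]
blue [415. 163.] 91 med [ 0.659 -0.15   0.149] lo [ 0.65  -0.16   0.146] hi [ 0.667 -0.141  0.151]
blue [212. 187.] 238 med [0.618 0.271 0.126] lo [0.603 0.259 0.1  ] hi [0.645 0.305 0.133]
scene bench z 0.0006290150099845793
red [394. 221.] 461 med [0.65  0.142 0.078] lo [0.625 0.117 0.072] hi [0.675 0.17  0.081]
red [359. 267.] 74 med [ 0.604 -0.093  0.223] lo [ 0.6   -0.108  0.213] hi [ 0.607 -0.075  0.225]
red [368. 293.] 201 med [ 0.625 -0.092  0.14 ] lo [ 0.603 -0.108  0.136] hi [ 0.649 -0.084  0.192]
green [384. 309.] 79 med [ 0.659 -0.119  0.147] lo [ 0.651 -0.129  0.144] hi [ 0.666 -0.109  0.149]
blue [394. 166.] 290 med [0.628 0.268 0.122] lo [0.604 0.258 0.089] hi [0
[... 401 characters left out ...]
  0.07,
        0.08,  0.09,  0.1 ,  0.11]))
263 301 top z 0.024818438991579716 circ (0.37448108196258545, 0.1853809505701065) 0.054772067815065384 mean [0.373749  0.1849084]
(array([1310, 1187,   57, 1035,    0,    0,    0,    0,    0,    0,    0,
          0]), array([-0.01,  0.  ,  0.01,  0.02,  0.03,  0.04,  0.05,  0.06,  0.07,
        0.08,  0.09,  0.1 ,  0.11]))
440 298 top z 0.04907124497102355 circ (0.38019290566444397, -0.21629689633846283) 0.05515513941645622 mean [ 0.37955576 -0.21595052]
(array([1066, 1194,   45,   42,   81,  968,  185,    0,    0,    0,    0,
          0]), array([-0.01,  0.  ,  0.01,  0.02,  0.03,  0.04,  0.05,  0.06,  0.07,
        0.08,  0.09,  0.1 ,  0.11]))
```

View pics/c1.png

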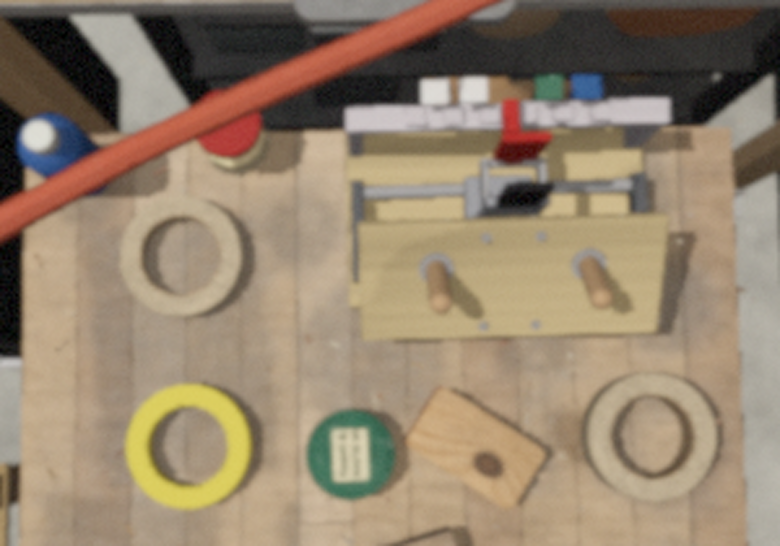

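The enlarged crop confirms two beige candidates: a single at (261,228), top z 0.025, and a double stack at (440,298), top z 0.049. The yellow one at (263,301) is excluded by colour. That makes three rolls, which fits the description. Green and blue tags are at rail y of about -0.03 and -0.06. Next, the rack yaw and pegs.

```bash
python3 - <<'E'
from h import *
for n in('top','scene'):
    p,d=load(n+'0');P=pts(n,d);H,S,V=masks(p);X,Y,Z=[P[...,i] for i in range(3)]
    # white tag tops
    m=((Z>.135)&(Z<.16)&(X>.64)&(X<.68)&(Y>-.2)&(Y<.02)).astype(np.uint8)
    k,L,st,c=cv2.connectedComponentsWithStats(m)
    for i in range(1,k):
        if st[i,4]>15: print(n,'tag',c[i].round(),np.nanmean(P[L==i],0).round(4),st[i,4])
    # handle top
    m=(Z>.205)&(Z<.24)&(X>.53)&(X<.64)&(abs(Y+.09)<.06); q=P[m]
    print('handle top',q.shape,np.percentile(q,[2,50,98],axis=0).round(4).tolist())
    m2=m&(S<90)&(V<90);q=P[m2]; 
    if len(q): print(' black',len(q),np.percentile(q,[2,50,98],axis=0).round(4).tolist())
    # board plane
    bm=(X>.42)&(X<.56)&(Y>-.22)&(Y<.05)&(Z>.05)&(Z<.16)
    q=P[bm]
    for it in range(6):
        A=np.c_[q[:,:2],np.ones(len(q))];co=np.linalg.lstsq(A,q[:,2],rcond=None)[0]
        r=P[bm][:,2]-np.c_[P[bm][:,:2],np.ones(bm.sum())]@co; q=P[bm][abs(r)<.006]
    nn=np.array([-co[0],-co[1],1]);nn/=np.linalg.norm(nn);print('plane',co.round(4),'n',nn.round(3),'slope',np.degrees(np.arccos(nn[2])),'yaw',np.arctan2(nn[1],nn[0])-np.pi, len(q), q.min(0).round(3),q.max(0).round(3))
    hgt=(P-np.array([0,0,co[2]]))@nn
    m=((hgt>.012)&(hgt<.08)&(X>.40)&(X<.56)&(Y>-.25)&(Y<.06)&(Z>.09)).astype(np.uint8)
    k,L,st,c=cv2.connectedComponentsWithStats(m)
    for i in range(1,k):
        if st[i,4]>20:
            q=P[L==i];hh=hgt[L==i]; t=q[hh>hh.max()-.008]
            print('peg',c[i].round(),st[i,4],hh.max().round(3),'tip',t.mean(0).round(4),'mean',q.mean(0).round(4))
    if n=='top':
        m=(((H<8)|(H>174))&(S>130)&(Z>.3)); print('hose z',np.nanpercentile(Z[m],[1,50]))
    for nm,(x0,x1,y0,y1) in dict(can=(.55,.75,.22,.34),).items(): pass
    q=P[(Z>.1)&(Z<.17)&(X>.55)&(X<.72)&(Y>.2)&(Y<.36)]; print('can',q.min(0),q.max(0))
    q=P[(Z>.015)&(Z<.05)&(X>.3)&(X<.48)&(Y>-.16)&(Y<.0)]; print('block',np.percentile(q,[1,99],axis=0))
E
```

```text
top tag [400. 163.] [ 0.6585 -0.1195  0.1484] 103
top tag [415. 163.] [ 0.6589 -0.1496  0.1488] 99
top tag [357. 165.] [ 0.6568 -0.0304  0.1485] 103
top tag [371. 164.] [ 0.6572 -0.0595  0.1489] 106
top tag [386. 170.] [ 0.6458 -0.0903  0.142 ] 40
handle top (224, 3) [[0.5621, -0.1077, 0.2064], [0.5841, -0.0906, 0.224], [0.6058, -0.0736, 0.2283]]
 black 90 [[0.5621, -0.1077, 0.2075], [0.5648, -0.0912, 0.225], [0.5692, -0.0745, 0.2284]]
plane [ 0.6954  0.0117 -0.2529] n [-0.571 -0.01   0.821] slope 34.81829348648875 yaw -6.266311950063628 4899 [ 0.464 -0.218  0.065] [0.56  0.033 0.134]
peg [419. 239.] 157 0.066 tip [ 0.489  -0.1538  0.1607] mean [ 0.5016 -0.1529  0.1477]
peg [358. 241.] 148 0.066 tip [ 0.4867 -0.0306  0.1604] mean [ 0.4992 -0.0301  0.1485]
hose z [0.48662747 0.5640512 ]
can [0.59887261 0.25781191 0.10007639] [0.65142046 0.30790006 0.15518589]
block [[ 0.32268366 -0.12093167  0.02381187]
 [ 0.41768458 -0.01241026  0.03270214]]
scene tag [390. 268.] [ 0.6565 -0.0302  0.1465] 111
scene tag [388. 281.] [ 0.6569 -0.0602  0.1465] 118
scene tag [379. 296.] [ 0.6458 -0.0906  0.1396] 50
scene tag [383. 309.] [ 0.6582 -0.1199  0.1464] 129
scene tag [381. 324.] [ 0.6587 -0.1501  0.1466] 141
handle top (223, 3) [[0.5627, -0.109, 0.2066], [0.5699, -0.0965, 0.2224], [0.6067, -0.0749, 0.2258]]
 black 80 [[0.564, -0.1091, 0.2068], [0.5673, -0.0953, 0.2232], [0.5699, -0.0763, 0.226]]
plane [ 0.6942  0.014  -0.2533] n [-0.57  -0.011  0.821] slope 34.77250368707986 yaw -6.263071780025669 4329 [ 0.463 -0.218  0.065] [0.559 0.033 0.132]
peg [309. 255.] 221 0.066 tip [ 0.4865 -0.0324  0.1589] mean [ 0.5002 -0.0341  0.1427]
peg [294. 310.] 251 0.065 tip [ 0.4897 -0.1563  0.1585] mean [ 0.5032 -0.1574  0.1432]
can [0.59840641 0.25546004 0.10004521] [0.65006151 0.30420404 0.15372523]
block [[ 0.32202063 -0.12447011  0.01674133]
 [ 0.41897309 -0.01316973  0.03005822]]
```

```bash
python3 - <<'E'
from h import *
for n in('top','scene'):
    p,d=load(n+'0');P=pts(n,d);H,S,V=masks(p)
    m=(((H<10)|(H>172))&(S>130)&(P[...,2]>.3))
    q=P[m]; i=np.argsort(q[:,1])[::max(1,len(q)//14)]; print(n); print(q[i].round(2).tolist())
E
```

```text
top
[[0.83, -0.41, 0.4], [0.67, -0.22, 0.63], [0.66, -0.18, 0.58], [0.36, -0.15, 0.77], [0.36, -0.14, 0.78], [0.34, -0.13, 0.79], [0.33, -0.12, 0.8], [0.65, -0.11, 0.52], [0.62, -0.05, 0.5], [0.59, 0.05, 0.49], [0.54, 0.14, 0.5], [0.48, 0.23, 0.51], [0.43, 0.29, 0.53], [0.36, 0.34, 0.55], [0.33, 0.38, 0.57]]
scene
[[0.68, -0.49, 0.66], [0.69, -0.47, 0.68], [0.69, -0.46, 0.69], [0.68, -0.44, 0.7], [0.69, -0.43, 0.71], [0.46, -0.42, 0.74], [0.68, -0.41, 0.71], [0.68, -0.4, 0.72], [0.48, -0.38, 0.73], [0.68, -0.37, 0.72], [0.68, -0.35, 0.72], [0.49, -0.31, 0.72], [0.46, -0.27, 0.72], [0.63, -0.06, 0.5], [0.48, 0.22, 0.51]]
```

>>> arm_command(
  steps=[0, 0, 1, 1, 0.5, 0, 1, 1, 1, 0, 1, 1, 1, 0.5, 0.5, 1, 1, 1, 0, 1],
  claw=-1,
)

```text
clock: 0.72
ee_pos: [0.2502, -0.5166, 0.257]
tool_rot: [[0.523, 0.852, 0.0], [0.852, -0.523, -0.001], [-0.001, 0.001, -1.0]]
force: [-0.1, 0.1, 0.4]
finger_gap: 0.0937
gripper_force: 0.0
```

>>> arm_command(
  steps=[0.8, 1, 0, 1, 0.8, 1, 0, 1, 0.8, 1, 0, 1, 0.8, 1, 0, 1, 0.8, 1, 0, 0],
)

```text
clock: 1.35
ee_pos: [0.3299, -0.4152, 0.2558]
tool_rot: [[-0.004, 1.0, -0.001], [1.0, 0.004, 0.001], [0.001, -0.001, -1.0]]
force: [1.4, -0.3, 0.0]
finger_gap: 0.094
gripper_force: 0.0
```

>>> arm_command(
  steps=[0.8, 1, 0, 0, 0.8, 1, 0, 0, 0.8, 1, 0, 0, 0.8, 1, 0, 0, 0.8, 1, 0, 0],
)

```text
clock: 1.98
ee_pos: [0.4098, -0.3152, 0.2558]
tool_rot: [[-0.004, 1.0, -0.001], [1.0, 0.004, 0.001], [0.001, -0.001, -1.0]]
force: [-0.1, -0.5, -0.5]
finger_gap: 0.0943
gripper_force: 0.0
```

>>> arm_command(
  steps=[0.8, 1, 0, 0, 0.8, 1, 0, 0, 0.8, 1, 0, 0, 0.8, 1, 0, 0, 0.8, 1, 0, 0],
)

```text
clock: 2.6
ee_pos: [0.4898, -0.2153, 0.2558]
tool_rot: [[-0.004, 1.0, -0.001], [1.0, 0.004, 0.001], [0.001, -0.001, -1.0]]
force: [0.6, 0.6, 0.0]
finger_gap: 0.094
gripper_force: 0.0
```

```bash
python3 - <<'E'
from h import *
s=bot.sense();print(s['ee_pos'],s['tool_rot'][:,1],s['qpos'])
snap('scene','s1')
E
```

```text
[ 0.48982109 -0.21528219  0.25583818] [ 9.99992895e-01  3.65393493e-03 -9.26419147e-04] [-5.75907508e-01  7.56033889e-02  1.54676182e+00 -5.99155470e-06
  1.52033076e+00 -5.79560870e-01]
```

View pics/s1.png

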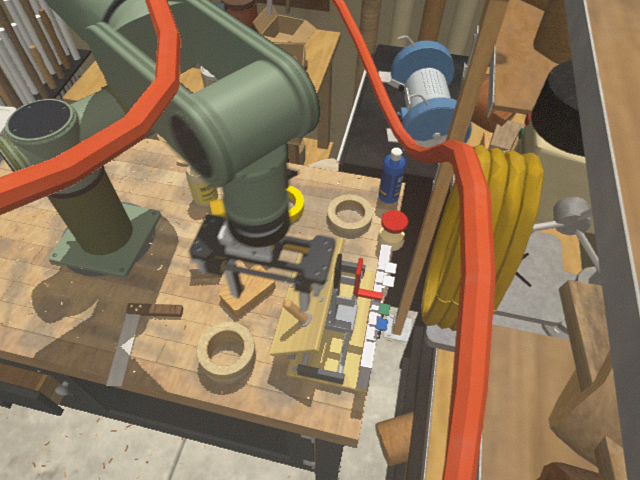

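The wrist hangs over the bench short of the rack, with the hose at about (430,150). Before moving under it I'll measure the clearance.

```bash
python3 - <<'E'
from h import *
p,d=load('s1');P=pts('scene',d)
T=np.array([.4898,-.2153,.2558])
for u,v in [(255,240),(255,215),(255,190),(250,170),(290,110),(300,85),(260,80),(230,130),(215,205),(300,240),(285,200),(230,200)]:
    print((u,v),(P[v,u]-T).round(3),P[v,u].round(3))
p,d=load('top0');P=pts('top',d);H,S,V=masks(p)
for u,v in [(300,165),(330,150),(360,138),(390,122),(430,98),(470,80)]:
    w=P[v-12:v+13,u];print((u,v),w[np.nanargmax(w[:,2])].round(3))
E
```

```text
(255, 240) [ 0.005 -0.033  0.214] [ 0.495 -0.249  0.47 ]
(255, 215) [ 0.009 -0.032  0.258] [ 0.499 -0.247  0.514]
(255, 190) [ 0.013 -0.031  0.297] [ 0.503 -0.246  0.553]
(250, 170) [ 0.01  -0.028  0.321] [ 0.5   -0.244  0.577]
(290, 110) [0.043 0.003 0.374] [ 0.533 -0.213  0.63 ]
(300, 85) [0.048 0.021 0.388] [ 0.538 -0.194  0.644]
(260, 80) [0.015 0.009 0.396] [ 0.505 -0.206  0.652]
(230, 130) [ 0.005 -0.046  0.384] [ 0.495 -0.261  0.64 ]
(215, 205) [-0.249  0.321 -0.195] [0.241 0.105 0.061]
(300, 240) [0.042 0.019 0.157] [ 0.532 -0.197  0.413]
(285, 200) [ 0.034 -0.002  0.256] [ 0.524 -0.218  0.511]
(230, 200) [-0.017 -0.03   0.272] [ 0.473 -0.245  0.528]
(300, 165) [0.575 0.064 0.493]
(330, 150) [0.595 0.026 0.495]
(360, 138) [ 0.612 -0.012  0.497]
(390, 122) [ 0.628 -0.05   0.502]
(430, 98) [ 0.644 -0.096  0.521]
(470, 80) [ 0.652 -0.137  0.548]
```

>>> arm_command(
  steps=[0.8, 0.8, 0, 0.1, 0.8, 0.8, 0, 0, 0.8, 0.8, 0, 0, 0.7, 0.8, 0, 0, 0.6, 0.8, 0, 0],
)

```text
clock: 3.28
ee_pos: [0.564, -0.1355, 0.2561]
tool_rot: [[-0.017, 1.0, -0.001], [1.0, 0.017, 0.0], [0.0, -0.001, -1.0]]
force: [-0.8, 0.5, -0.7]
finger_gap: 0.0941
gripper_force: 0.0
```

>>> arm_command(
  steps=[0.6, 0.8, -0.2, 0, 0.45, 0.8, -0.1, 0, 0, 0.58, 0, 0, 0, 0, 0, 0],
)

```text
clock: 3.78
ee_pos: [0.5845, -0.0917, 0.2505]
tool_rot: [[-0.019, 1.0, -0.0], [1.0, 0.019, -0.0], [-0.0, -0.0, -1.0]]
force: [0.4, -0.3, 0.1]
finger_gap: 0.0944
gripper_force: 0.0
```

```bash
python3 - <<'E'
from h import *
s=bot.sense();print(s['ee_pos'],s['tool_rot'][:,1],s['force'])
p,d=snap('wrist','w1')
c=bot.camera_info('wrist');print(c)
E
```

```text
[ 0.5844946  -0.091692    0.25045057] [ 9.99819654e-01  1.89881540e-02 -3.30912023e-04] [ 0.41877309 -0.32169515  0.12211216]
{'K': array([[371.64829954,   0.        , 316.00516901],
       [  0.        , 371.64829954, 238.73483372],
       [  0.        ,   0.        ,   1.        ]]), 'origin': array([ 0.58223189, -0.01209859,  0.44975256]), 'attitude': array([[ 0.99981654, -0.01880603, -0.0036347 ],
       [ 0.01907416,  0.96024134,  0.27851883],
       [-0.00174764, -0.27853706,  0.96042389]])}
```

View pics/w1.png

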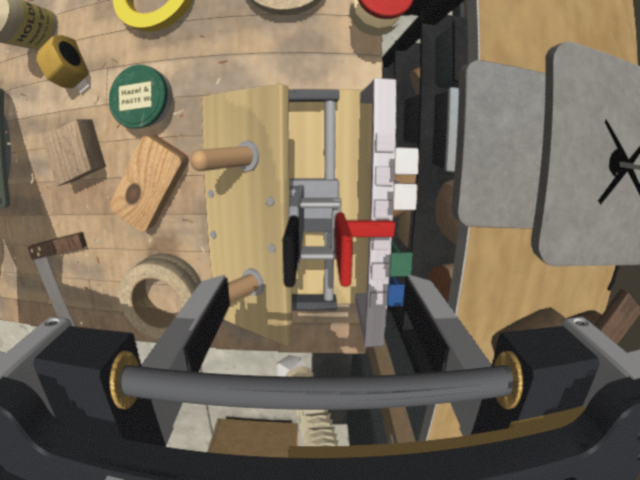

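Wrist view: black plate at about (291,235) and red at (345,250), centred between the fingers (tips at 225 and 410). Descending.

>>> arm_command(
  steps=[0, 0, -0.7, 0, 0, 0, -0.7, 0, 0, 0, -0.7, 0, 0, 0, -0.7, 0, 0, 0, 0, 0],
)

```text
clock: 4.45
ee_pos: [0.5834, -0.0923, 0.1922]
tool_rot: [[-0.017, 1.0, -0.004], [1.0, 0.017, 0.001], [0.001, -0.004, -1.0]]
force: [0.5, -0.8, 0.8]
finger_gap: 0.0938
gripper_force: 0.0
```

>>> arm_command(
  steps=[0, 0, 0, 0, 0, 0, 0, 0, 0, 0, 0, 0, 0, 0, 0, 0, 0, 0, 0, 0],
  claw=1,
  squeeze=25,
)

```text
clock: 5.08
ee_pos: [0.5847, -0.0926, 0.1946]
tool_rot: [[-0.018, 1.0, 0.0], [1.0, 0.018, -0.0], [-0.0, 0.0, -1.0]]
force: [0.0, 0.2, -0.5]
finger_gap: 0.0473
gripper_force: 0.0
```

>>> arm_command(
  steps=[0, 0, 0, 0, 0, 0, 0, 0, 0, 0, 0, 0, 0, 0, 0, 0],
)

```text
clock: 5.58
ee_pos: [0.5768, -0.0927, 0.1942]
tool_rot: [[-0.017, 1.0, -0.018], [1.0, 0.017, 0.0], [0.0, -0.018, -1.0]]
force: [-18.8, -0.2, 12.5]
finger_gap: 0.0288
gripper_force: 24.2
```

>>> arm_command(
  steps=[-0.3, 0, 0, 0, 0, 0, 0, 0, 0, 0, 0, 0],
)

```text
clock: 5.95
ee_pos: [0.5769, -0.0927, 0.1945]
tool_rot: [[-0.018, 1.0, -0.004], [1.0, 0.018, -0.0], [-0.0, -0.004, -1.0]]
force: [-6.1, -1.6, 4.6]
finger_gap: 0.0282
gripper_force: 24.3
```

>>> arm_command(
  steps=[0, -0.5, 0, 0, 0, -0.5, 0, 0, 0, -0.5, 0, 0, 0, 0, 0, 0, 0, 0, 0, 0],
)

```text
clock: 6.58
ee_pos: [0.5775, -0.1234, 0.1945]
tool_rot: [[-0.017, 1.0, -0.003], [1.0, 0.017, -0.001], [-0.001, -0.003, -1.0]]
force: [-5.0, -1.5, 2.8]
finger_gap: 0.0277
gripper_force: 24.1
```

```bash
cat > rack.py <<'E'
from h import *
import sys
f=sys.argv[1]
s=bot.sense();print(s['ee_pos'],s['force'],s['finger_gap'])
for n in ('top','scene'):
    p,d=snap(n,n+f);P=pts(n,d);H,S,V=masks(p);X,Y,Z=[P[...,i] for i in range(3)]
    red=((H<6)|(H>174))&(S>150)&(V>70)&(X>.57)&(X<.68)&(Y>-.2)&(Y<-.02)
    for nm,m in(('plate',red&(Z>.205)&(Z<.23)),('arm',red&(Z>.12)&(Z<.16)&(X>.615))):
        q=P[m]
        if len(q)>5: print(n,nm,len(q),'lo',np.percentile(q,3,axis=0).round(4),'med',np.median(q,0).round(4),'hi',np.percentile(q,97,axis=0).round(4))
    hs=[]
    for nm,cc in(('g',(H>60)&(H<90)&(S>90)),('b',(H>100)&(H<125)&(S>120))):
        q=P[cc&(X>.63)&(X<.68)&(Y<-.05)&(Y>-.2)&(Z>.13)]
        if len(q): print(n,nm,len(q),q.mean(0).round(4))
    m=((Z-(.695*X+.0128*Y-.253)>.02)&(X>.44)&(X<.53)&(Y>-.28)&(Y<.06)&(Z>.1)&(Z<.175)).astype(np.uint8)
    k,L,st,c=cv2.connectedComponentsWithStats(m)
    for i in range(1,k):
        if st[i,4]>40:
            q=P[L==i];t=q[q[:,2]>np.nanmax(q[:,2])-.006]
            print(n,'peg',c[i].round(),st[i,4],t.mean(0).round(4))
E
python3 rack.py 1
```

```text
[ 0.57746219 -0.12344544  0.19450626] [-5.00499047 -1.45013976  2.81166761] 0.02771712467558712
top g 9 [ 0.6649 -0.114   0.148 ]
top peg [371. 238.] 70 [ 0.4927 -0.0556  0.1584]
top peg [435. 241.] 92 [ 0.4917 -0.1848  0.1615]
scene plate 85 lo [ 0.5837 -0.1386  0.2072] med [ 0.5873 -0.1266  0.2211] hi [ 0.5916 -0.1063  0.224 ]
scene arm 146 lo [ 0.6161 -0.1273  0.1419] med [ 0.6328 -0.122   0.1464] hi [ 0.6491 -0.1139  0.1512]
scene g 81 [ 0.6598 -0.1192  0.1468]
scene b 111 [ 0.6591 -0.1494  0.1471]
scene peg [305. 267.] 199 [ 0.4895 -0.0627  0.1604]
scene peg [289. 324.] 239 [ 0.4916 -0.1856  0.1589]
```

>>> arm_command(
  steps=[0, 0, 0, 0, 0, 0, 0, 0, 0, 0, 0, 0, 0, 0, 0, 0, 0, 0, 0, 0],
  claw=-1,
)

```text
clock: 7.3
ee_pos: [0.5781, -0.1221, 0.1941]
tool_rot: [[-0.018, 1.0, -0.001], [1.0, 0.018, 0.001], [0.001, -0.001, -1.0]]
force: [-0.1, -0.5, -0.0]
finger_gap: 0.0746
gripper_force: 0.0
```

```bash
python3 rack.py 2; python3 - <<'E'
from h import *
a=cv2.imread('pics/scene2.png')[200:380,260:460]
cv2.imwrite('pics/c2.png',cv2.resize(a,None,fx=3,fy=3,interpolation=cv2.INTER_CUBIC))
E
```

```text
[ 0.5781497  -0.12209026  0.19411684] [-0.14270837 -0.5295524  -0.00115739] 0.07460447959990621
top g 4 [ 0.6646 -0.1133  0.1488]
top peg [371. 238.] 67 [ 0.4929 -0.0554  0.1592]
top peg [435. 241.] 93 [ 0.4925 -0.1845  0.1623]
scene plate 83 lo [ 0.6011 -0.1386  0.2065] med [ 0.6044 -0.1256  0.2222] hi [ 0.6073 -0.1063  0.2251]
scene arm 138 lo [ 0.6161 -0.1274  0.1367] med [ 0.6321 -0.1217  0.1399] hi [ 0.6472 -0.1148  0.1428]
scene g 89 [ 0.6589 -0.1191  0.1472]
scene b 110 [ 0.659  -0.149   0.1468]
scene peg [303. 266.] 157 [ 0.4894 -0.0624  0.1599]
scene peg [288. 324.] 238 [ 0.4915 -0.1859  0.1598]
```

View pics/c2.png

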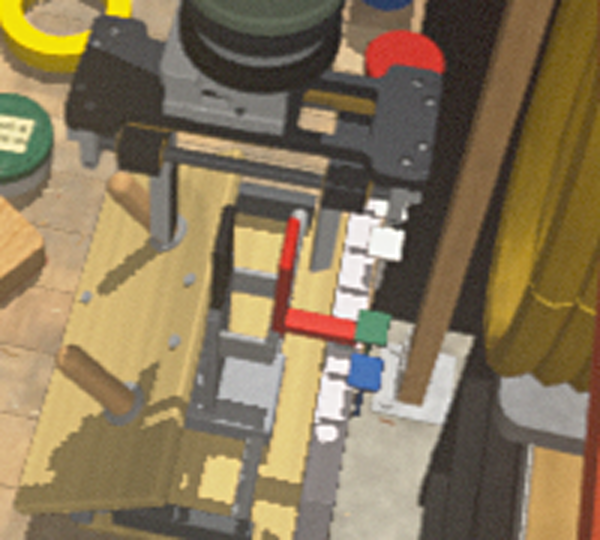

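The lever is back to its start reading (red plate x 0.604) with the arm beside the green tag, so the rack is latched at green. Next: lift, spin 90° and go to the right stack.

>>> arm_command(
  steps=[0, 0, 0.8, 0, 0, 0, 0.8, 0, 0, 0, 0.8, 0, 0, 0, 0.6, 0, -1, -0.4, 0, 1],
  squeeze=20,
)

```text
clock: 8.02
ee_pos: [0.5601, -0.1307, 0.2566]
tool_rot: [[-0.162, 0.987, 0.004], [0.987, 0.162, -0.001], [-0.002, 0.003, -1.0]]
force: [-0.6, -0.6, 0.1]
finger_gap: 0.0941
gripper_force: 0.0
```

>>> arm_command(
  steps=[-1, -0.8, 0, 1, -1, -0.8, 0, 1, -1, -0.8, 0, 1, -1, -0.8, 0, 1, -1, -0.8, 0, 1],
)

```text
clock: 8.65
ee_pos: [0.4581, -0.2111, 0.2551]
tool_rot: [[-0.758, 0.652, 0.0], [0.652, 0.758, -0.0], [-0.001, 0.0, -1.0]]
force: [0.1, -0.3, 0.6]
finger_gap: 0.0941
gripper_force: 0.0
```

>>> arm_command(
  steps=[-1, -0.8, 0, 1, -1, -0.6, 0, 1, -1, -0.5, 0, 1, -0.8, -0.5, -0.5, 1, 0, 0, -0.5, 1],
)

```text
clock: 9.28
ee_pos: [0.382, -0.2594, 0.2351]
tool_rot: [[-1.0, 0.015, 0.001], [0.015, 1.0, -0.001], [-0.001, -0.001, -1.0]]
force: [0.4, 0.1, -0.2]
finger_gap: 0.0941
gripper_force: 0.0
```

```bash
cat > rolls.py <<'E'
from h import *
import sys
f=sys.argv[1]
s=bot.sense();print(s['ee_pos'].round(4),'yaw',np.degrees(np.arctan2(s['tool_rot'][1,1],s['tool_rot'][0,1])).round(2),s['force'].round(1),s['finger_gap'].round(4))
for n in ('top','scene'):
    p,d=snap(n,n+f);P=pts(n,d);H,S,V=masks(p);X,Y,Z=[P[...,i] for i in range(3)]
    for lo,hi,nm in((.018,.032,'one'),(.042,.056,'two'),(.066,.08,'three')):
        m=((H>8)&(H<24)&(S>20)&(S<140)&(V>90)&(Z>lo)&(Z<hi)&(X>.25)&(X<.65)&(abs(Y)<.33)).astype(np.uint8)
        m=cv2.morphologyEx(m,cv2.MORPH_OPEN,np.ones((3,3)))
        k,L,st,c=cv2.connectedComponentsWithStats(m)
        for i in range(1,k):
            if st[i,4]>150:
                q=P[L==i];q=q[abs(q[:,2]-np.percentile(q[:,2],80))<.004]
                (cx,r)=cv2.minEnclosingCircle(q[:,:2].astype(np.float32))
                print(n,nm,c[i].round(),st[i,4],'mean',q.mean(0).round(4),'circ',np.round(cx,4),round(r,4))
E
python3 rolls.py 3
```

```text
Traceback (most recent call last):
  File "rolls.py", line 4, in <module>
    s=bot.sense();print(s['ee_pos'].round(4),'yaw',np.degrees(np.arctan2(s['tool_rot'][1,1],s['tool_rot'][0,1])).round(2),s['force'].round(1),s['finger_gap'].round(4))
                                                                                                                                              ^^^^^^^^^^^^^^^^^^^^^
AttributeError: 'float' object has no attribute 'round'
```

```bash
sed -i "s/s\['finger_gap'\].round(4)/s['finger_gap']/" rolls.py; python3 rolls.py 3; python3 - <<'E'
from h import *
snap('wrist','w2')
E
```

```text
[ 0.382  -0.2594  0.2351] yaw 89.16 [ 0.4  0.1 -0.2] 0.09410433205250258
top one [259. 228.] 1012 mean [0.5422 0.1918 0.0244] circ [0.543 0.192] 0.0547
top one [372. 302.] 1273 mean [ 0.3703 -0.067   0.0283] circ [ 0.37   -0.0666] 0.0594
top two [439. 297.] 1094 mean [ 0.3799 -0.2153  0.0486] circ [ 0.3802 -0.2159] 0.0548
top three [398. 255.] 720 mean [ 0.4752 -0.1235  0.0762] circ [ 0.4748 -0.1233] 0.1245
scene one [349. 212.] 761 mean [0.5418 0.1897 0.0226] circ [0.5412 0.1919] 0.0556
scene one [246. 288.] 1294 mean [ 0.3703 -0.0695  0.0266] circ [ 0.3704 -0.0677] 0.0593
scene two [225. 349.] 1426 mean [ 0.3803 -0.2181  0.0466] circ [ 0.3793 -0.216 ] 0.0552
scene three [293. 282.] 216 mean [ 0.4764 -0.062   0.0765] circ [ 0.4751 -0.0602] 0.0385
scene three [274. 348.] 338 mean [ 0.4782 -0.2062  0.0759] circ [ 0.4773 -0.2029] 0.0446
```

View pics/w2.png

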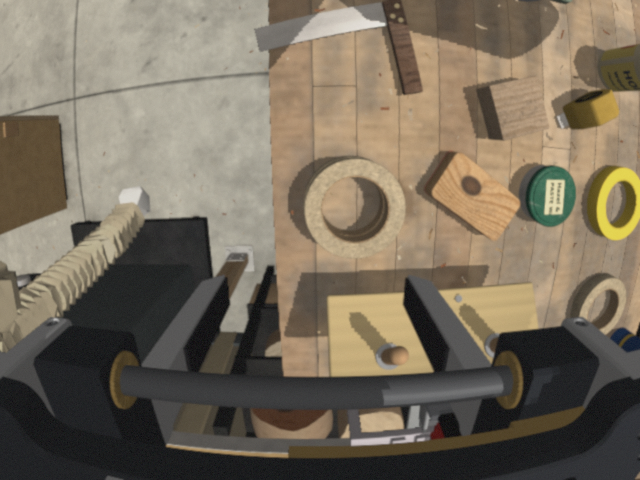

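Wrist view: double stack centred at (355,207), to the right of the jaw midline (316), as measured. Lowering with one finger in the hole.

>>> arm_command(
  steps=[-0.1, -0.05, -1, 0.2, 0, 0, -1, 0, 0, 0, -1, 0, 0, 0, -1, 0, 0, 0, -1, 0],
)

```text
clock: 10.05
ee_pos: [0.3814, -0.2599, 0.1348]
tool_rot: [[-1.0, -0.009, 0.001], [-0.009, 1.0, -0.001], [-0.001, -0.001, -1.0]]
force: [0.0, -0.6, -0.5]
finger_gap: 0.0938
gripper_force: 0.0
```

>>> arm_command(
  steps=[0, 0, -1, 0, 0, 0, -1, 0, 0, 0, -1, 0, 0, 0, -1, 0, 0, 0, -0.5, 0],
  claw=-0.2,
)

```text
clock: 10.68
ee_pos: [0.3808, -0.2594, 0.0441]
tool_rot: [[-1.0, -0.009, -0.0], [-0.009, 1.0, 0.0], [0.0, 0.0, -1.0]]
force: [0.1, -0.2, -1.0]
finger_gap: 0.0564
gripper_force: 0.0
```

>>> arm_command(
  steps=[0, 0, 0, 0, 0, 0, 0, 0, 0, 0, 0, 0, 0, 0, 0, 0, 0, 0, 0, 0],
  claw=1,
)

```text
clock: 11.3
ee_pos: [0.3808, -0.2598, 0.0447]
tool_rot: [[-1.0, -0.011, 0.0], [-0.011, 1.0, -0.0], [-0.0, -0.0, -1.0]]
force: [0.0, -0.4, 0.7]
finger_gap: 0.01
gripper_force: 0.0
```

```bash
python3 rolls.py 4; python3 - <<'E'
from h import *
snap('wrist','w3');print(bot.sense()['finger_gap'])
E
```

```text
[ 0.3808 -0.2598  0.0447] yaw 90.6 [ 0.  -0.4  0.7] 0.009975728273215991
top one [259. 228.] 1017 mean [0.542  0.1919 0.0245] circ [0.5427 0.1921] 0.0546
top one [372. 302.] 1260 mean [ 0.3708 -0.0667  0.0284] circ [ 0.3701 -0.0677] 0.0593
top two [431. 292.] 689 mean [ 0.3923 -0.1972  0.0484] circ [ 0.3806 -0.2146] 0.0542
top three [398. 255.] 714 mean [ 0.4752 -0.122   0.0763] circ [ 0.4769 -0.1228] 0.1242
scene one [350. 212.] 782 mean [0.5427 0.1901 0.0225] circ [0.5418 0.192 ] 0.0566
scene one [252. 285.] 930 mean [ 0.3789 -0.0584  0.0267] circ [ 0.3775 -0.0627] 0.0519
scene two [238. 351.] 773 mean [ 0.4066 -0.2157  0.0465] circ [ 0.3818 -0.2163] 0.0549
scene three [290. 291.] 326 mean [ 0.4762 -0.0812  0.0762] circ [ 0.474  -0.0784] 0.057
scene three [274. 348.] 348 mean [ 0.4788 -0.2059  0.0763] circ [ 0.4796 -0.2039] 0.0448
0.0006344520601657527
```

View pics/w3.png

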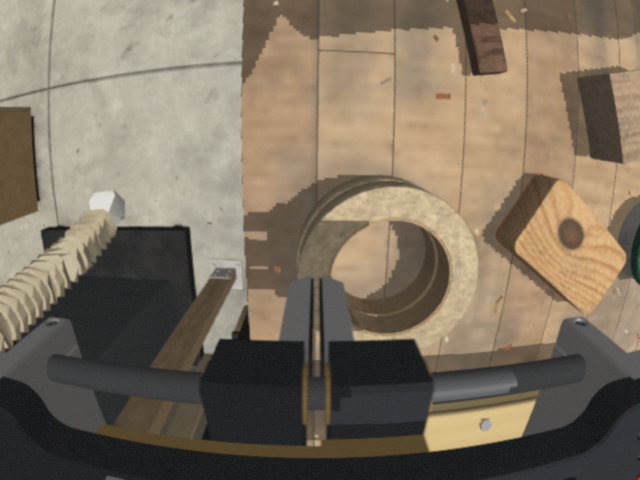

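```bash
cat >> h.py <<'E'
def wpts(d):
    c=bot.camera_info('wrist');K=np.array(c['K']);R=np.array(c['attitude']);o=np.array(c['origin'])
    v,u=np.mgrid[:480,:640];x=(u-K[0,2])/K[0,0];y=(v-K[1,2])/K[1,1];t=np.hypot(x,y)+1e-9
    k=np.tan(np.minimum(t,1.5))/t
    return o+(np.stack([x*k,-y*k,-np.ones(u.shape)],-1)*d[...,None])@R.T
E
python3 - <<'E'
from h import *
p,d=load('w3');P=wpts(d)
for u,v in [(305,282),(330,282),(305,300),(335,300),(325,320),(430,210),(400,320),(350,205),(311,230),(312,260),(460,280),(390,265),(270,200)]: print((u,v),P[v,u].round(4))
p,d=load('scene4');P=pts('scene',d)
E
python3 - <<'E'
import cv2
a=cv2.imread('pics/scene4.png')[250:420,130:330]
cv2.imwrite('pics/c3.png',cv2.resize(a,None,fx=3.4,fy=3.4,interpolation=cv2.INTER_CUBIC))
E
```

```text
(305, 282) [ 0.3703 -0.2661  0.073 ]
(330, 282) [ 0.3696 -0.2537  0.0742]
(305, 300) [ 0.3707 -0.2655  0.093 ]
(335, 300) [ 0.3703 -0.2521  0.0935]
(325, 320) [ 0.3703 -0.257   0.1123]
(430, 210) [ 0.3376 -0.1981  0.0487]
(400, 320) [ 0.4126 -0.2059  0.0352]
(350, 205) [ 0.3357 -0.2429  0.0494]
(311, 230) [ 0.3505 -0.2636  0.0465]
(312, 260) [ 0.3669 -0.2629  0.0493]
(460, 280) [ 0.3794 -0.1746  0.0489]
(390, 265) [ 0.388  -0.2078 -0.0014]
(270, 200) [ 0.3421 -0.2916  0.0006]
```

View pics/c3.png

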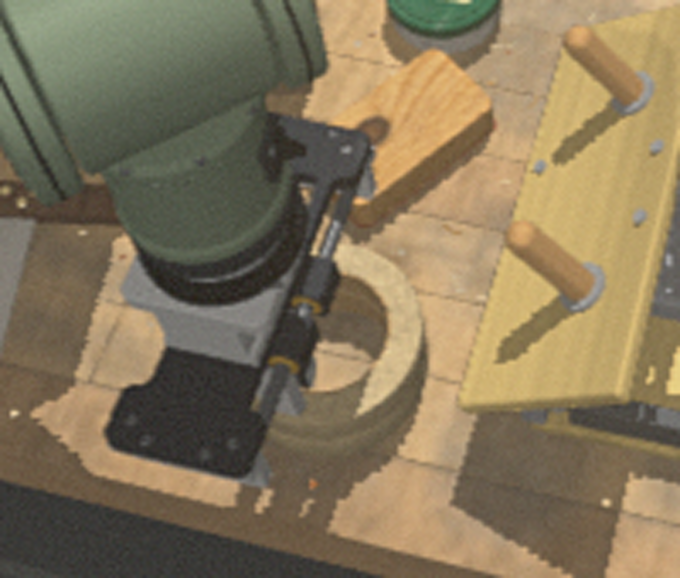

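```bash
python3 - <<'E'
from h import *
p,d=load('scene4');P=pts('scene',d)
for y in range(356,376,2): print(y,[ (x,P[y,x].round(3).tolist()) for x in (212,216,219)])
p,d=load('w3');P=wpts(d)
for v in range(272,290,2): print(v,P[v,300].round(3),P[v,325].round(3),p[v,300],p[v,325])
p,d=load('scene2');P=pts('scene',d)
print(bot.sense()['qpos'])
E
```

```text
356 [(212, [0.404, -0.286, 0.179]), (216, [0.41, -0.283, 0.176]), (219, [0.413, -0.281, 0.173])]
358 [(212, [0.405, -0.288, 0.176]), (216, [0.41, -0.286, 0.175]), (219, [0.414, -0.283, 0.171])]
360 [(212, [0.406, -0.292, 0.178]), (216, [0.389, -0.264, 0.103]), (219, [0.387, -0.254, 0.078])]
362 [(212, [0.407, -0.294, 0.176]), (216, [0.389, -0.266, 0.098]), (219, [0.387, -0.256, 0.073])]
364 [(212, [0.407, -0.296, 0.173]), (216, [0.389, -0.267, 0.093]), (219, [0.384, -0.255, 0.061])]
366 [(212, [0.384, -0.273, 0.094]), (216, [0.39, -0.27, 0.091]), (219, [0.381, -0.253, 0.044])]
368 [(212, [0.382, -0.273, 0.083]), (216, [0.389, -0.271, 0.084]), (219, [0.39, -0.265, 0.07])]
370 [(212, [0.38, -0.274, 0.075]), (216, [0.389, -0.273, 0.079]), (219, [0.383, -0.26, 0.043])]
372 [(212, [0.372, -0.267, 0.044]), (216, [0.38, -0.266, 0.047]), (219, [0.386, -0.265, 0.048])]
374 [(212, [0.372, -0.269, 0.04]), (216, [0.38, -0.268, 0.042]), (219, [0.388, -0.269, 0.049])]
272 [ 0.374 -0.27   0.049] [ 0.374 -0.256  0.048] [119 109  89] [115 103  83]
274 [ 0.376 -0.27   0.049] [ 0.376 -0.256  0.048] [119 108  88] [114 102  85]
276 [ 0.377 -0.27   0.048] [ 0.377 -0.255  0.049] [122 113  91] [99 95 89]
278 [ 0.378 -0.27   0.049] [ 0.37  -0.256  0.068] [111 104  91] [92 92 91]
280 [ 0.37  -0.269  0.071] [ 0.37  -0.256  0.071] [92 90 90] [94 95 92]
282 [ 0.37  -0.269  0.074] [ 0.37  -0.256  0.074] [91 92 92] [95 93 92]
284 [ 0.37  -0.268  0.076] [ 0.37  -0.256  0.076] [93 92 91] [91 91 90]
286 [ 0.371 -0.268  0.077] [ 0.37  -0.256  0.078] [92 91 90] [92 91 91]
288 [ 0.37  -0.268  0.081] [ 0.37  -0.256  0.08 ] [93 92 91] [94 91 91]
[-7.86756336e-01  1.41217106e-01  1.94425977e+00 -3.20168800e-05
  1.05605433e+00 -2.36814392e+00]
```

Both cameras put the fingertips at z ≈ 0.068 while the TCP reads 0.045. The real tips are therefore about 23 mm above the reported TCP, not 17 mm below it, and the jaws closed over the roll. I'll apply that 40 mm correction, reopen and go lower in stages, watching the force.

>>> arm_command(
  steps=[0, 0, 0, 0, 0, 0, 0, 0, 0, 0, 0, 0, 0, 0, 0, 0],
  claw=-0.2,
)

```text
clock: 11.95
ee_pos: [0.3807, -0.2596, 0.0444]
tool_rot: [[-1.0, -0.011, -0.0], [-0.011, 1.0, 0.0], [0.0, 0.0, -1.0]]
force: [-0.4, -0.2, -0.1]
finger_gap: 0.0372
gripper_force: 0.0
```

>>> arm_command(
  steps=[0, 0, -0.5, 0, 0, 0, -0.5, 0, 0, 0, -0.4, 0, 0, 0, 0, 0],
)

```text
clock: 12.45
ee_pos: [0.3799, -0.2588, 0.0153]
tool_rot: [[-1.0, -0.011, -0.002], [-0.011, 1.0, 0.002], [0.002, 0.002, -1.0]]
force: [0.0, -0.2, 0.4]
finger_gap: 0.0565
gripper_force: 0.0
```

>>> arm_command(
  steps=[0, 0, -0.3, 0, 0, 0, -0.3, 0, 0, 0, 0, 0],
)

```text
clock: 12.82
ee_pos: [0.3803, -0.2592, 0.0039]
tool_rot: [[-1.0, -0.011, -0.001], [-0.011, 1.0, 0.001], [0.001, 0.001, -1.0]]
force: [0.2, -0.6, 0.3]
finger_gap: 0.0564
gripper_force: 0.0
```

>>> arm_command(
  steps=[0, 0, 0, 0, 0, 0, 0, 0, 0, 0, 0, 0, 0, 0, 0, 0, 0, 0, 0, 0],
  claw=1,
)

```text
clock: 13.45
ee_pos: [0.381, -0.2602, 0.0048]
tool_rot: [[-1.0, -0.011, 0.001], [-0.011, 1.0, -0.001], [-0.001, -0.001, -1.0]]
force: [-0.1, -1.5, 0.5]
finger_gap: 0.0203
gripper_force: 20.5
```

Gripped: gap 20.3 mm, 20 N. Lifting and carrying to the right peg.

>>> arm_command(
  steps=[0, 0, 0.5, 0, 0, 0, 1, 0, 0, 0, 1, 0, 0, 0, 1, 0, 0, 0, 1, 0],
)

```text
clock: 14.08
ee_pos: [0.3805, -0.2592, 0.0954]
tool_rot: [[-1.0, -0.011, -0.0], [-0.011, 1.0, 0.001], [0.0, 0.001, -1.0]]
force: [-0.0, 1.1, -1.2]
finger_gap: 0.0199
gripper_force: 20.4
```

>>> arm_command(
  steps=[0, 0, 1, 0, 0, 0, 1, 0, 0, 0, 1, 0, 0, 0, 0.8, 0, 0, 0, 0, 0],
)

```text
clock: 14.7
ee_pos: [0.3814, -0.2603, 0.1719]
tool_rot: [[-1.0, -0.011, 0.002], [-0.011, 1.0, -0.002], [-0.002, -0.002, -1.0]]
force: [0.0, -0.8, -1.1]
finger_gap: 0.0198
gripper_force: 20.4
```

>>> arm_command(
  steps=[0.6, 0.15, 0, 0, 1, 0.25, 0, 0, 1, 0.25, 0, 0, 1, 0.25, 0, 0, 1, 0.25, 0, 0],
)

```text
clock: 15.32
ee_pos: [0.4743, -0.236, 0.1701]
tool_rot: [[-1.0, -0.011, -0.0], [-0.011, 1.0, 0.0], [0.0, 0.0, -1.0]]
force: [-0.2, 0.2, -0.3]
finger_gap: 0.0199
gripper_force: 20.4
```

>>> arm_command(
  steps=[0.8, 0.2, 0, 0, 0.6, 0.18, 0, 0, 0, 0, 0, 0],
)

```text
clock: 15.7
ee_pos: [0.5013, -0.2287, 0.1704]
tool_rot: [[-1.0, -0.012, -0.0], [-0.012, 1.0, -0.0], [0.0, -0.0, -1.0]]
force: [-0.2, -0.6, -1.2]
finger_gap: 0.0199
gripper_force: 20.4
```

```bash
python3 - <<'E'
from h import *
s=bot.sense();print(s['ee_pos'].round(4),s['finger_gap'],s['force'].round(1))
for n in('top','scene'):
    p,d=snap(n,n+'5');P=pts(n,d);H,S,V=masks(p);Z=P[...,2]
    m=(H>8)&(H<28)&(S>20)&(S<140)&(V>60)&(abs(Z-(s['ee_pos'][2]+.043))<.007)&(P[...,0]>.42)&(P[...,0]<.58)&(P[...,1]<-.1)&(P[...,1]>-.3)
    q=P[m];print(n,len(q),cv2.minEnclosingCircle(q[:,:2].astype(np.float32)),q[:,2].mean())
snap('wrist','w5')
E
```

```text
[ 0.5013 -0.2287  0.1704] 0.019859848283741346 [-0.2 -0.6 -1.2]
top 974 ((0.5101534128189087, -0.165552020072937), 0.07308216392993927) 0.21367280899919922
scene 737 ((0.5416296720504761, -0.17501121759414673), 0.06803783774375916) 0.21177160336340128
```

View pics/w5.png

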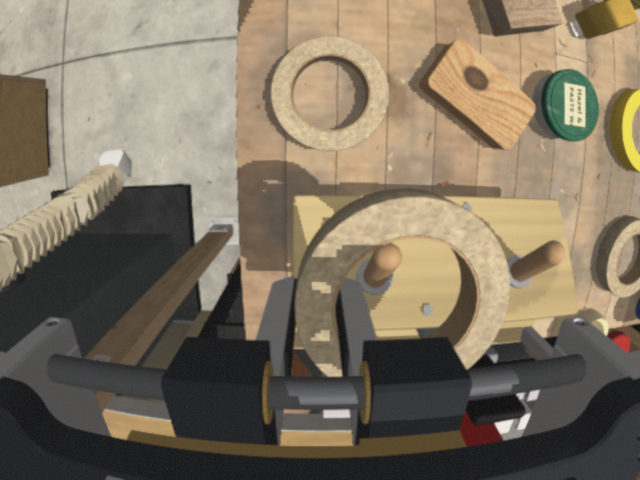

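```bash
python3 - <<'E'
from h import *
p,d=load('w5');P=wpts(d)
for u,v in [(388,255),(392,262),(372,285),(400,205),(500,290),(305,290),(535,268),(550,253)]: print((u,v),P[v,u].round(4))
Z=P[...,2]; H,S,V=masks(p)
m=(abs(Z-.2135)<.005)&(H>8)&(H<28); m[:180]=0
q=P[m][:,:2]; A=np.c_[2*q,np.ones(len(q))]
# inner/outer circle from extreme radii
c=np.array([.50,-.185]); 
r=np.hypot(*(q-c).T); a=np.arctan2(*(q-c).T[::-1])
from scipy.optimize import least_squares
def f(x):
    r=np.hypot(*(q-x).T); return np.maximum(r-.0545,0)+np.maximum(.0345-r,0)
print(least_squares(f,c).x,len(q))
E
```

```text
(388, 255) [ 0.4874 -0.1873  0.1626]
(392, 262) [ 0.4915 -0.1847  0.1634]
(372, 285) [ 0.5238 -0.1891  0.1225]
(400, 205) [ 0.4474 -0.1943  0.2143]
(500, 290) [ 0.4883 -0.1385  0.2147]
(305, 290) [ 0.4876 -0.2352  0.2136]
(535, 268) [ 0.5035 -0.0691  0.1447]
(550, 253) [ 0.4869 -0.0693  0.1602]
[ 0.49853487 -0.18570309] 16457
```

The roll centre (0.4985, -0.186) is well over the peg tip (0.489, -0.186), and in the view the tip at (388,258) sits inside the hole. Lowering.

>>> arm_command(
  steps=[0, 0, -0.5, 0, 0, 0, -0.5, 0, 0, 0, -0.5, 0, 0, 0, -0.5, 0, 0, 0, -0.5, 0],
)

```text
clock: 16.48
ee_pos: [0.5005, -0.2289, 0.1196]
tool_rot: [[-1.0, -0.011, -0.0], [-0.011, 1.0, 0.0], [0.0, 0.0, -1.0]]
force: [-0.0, 0.4, -1.1]
finger_gap: 0.0202
gripper_force: 20.4
```

>>> arm_command(
  steps=[0, 0, 0, 0, 0, 0, -0.1, 0, 0, 0, 0, 0],
)

```text
clock: 16.85
ee_pos: [0.5009, -0.2291, 0.1187]
tool_rot: [[-1.0, -0.011, 0.0], [-0.011, 1.0, -0.0], [-0.0, -0.0, -1.0]]
force: [0.4, 0.3, -1.4]
finger_gap: 0.0199
gripper_force: 20.4
```

>>> arm_command(
  steps=[0, 0, 0, 0, 0, 0, 0, 0, 0, 0, 0, 0, 0, 0, 0, 0],
  claw=0.28,
)

```text
clock: 17.35
ee_pos: [0.5008, -0.2291, 0.1186]
tool_rot: [[-1.0, -0.011, 0.0], [-0.011, 1.0, -0.0], [-0.0, -0.0, -1.0]]
force: [0.0, 0.3, 0.2]
finger_gap: 0.0338
gripper_force: 0.0
```

```bash
python3 - <<'E'
from h import *
s=bot.sense();print(s['ee_pos'].round(4),s['finger_gap'],s['force'].round(1))
snap('wrist','w6');snap('scene','scene6')
E
```

```text
[ 0.5008 -0.2291  0.1186] 0.03377478700496445 [0.  0.3 0.2]
```

View pics/w6.png

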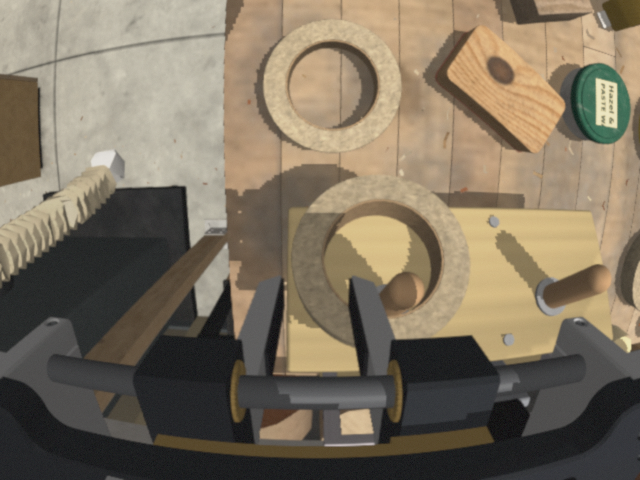

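The roll lies flat on the board, hanging on the peg (tip at (402,290) at the hole's upper rim). Lifting off and going for the second roll.

>>> arm_command(
  steps=[0, 0, 0.5, 0, 0, 0, 0.8, 0, 0, 0, 1, 0, 0, 0, 0.5, 0, -1, -0.2, 0, 0],
)

```text
clock: 18.08
ee_pos: [0.4822, -0.2337, 0.1766]
tool_rot: [[-1.0, -0.012, 0.003], [-0.012, 1.0, -0.002], [-0.003, -0.002, -1.0]]
force: [-1.0, -0.3, 0.6]
finger_gap: 0.0338
gripper_force: 0.0
```

>>> arm_command(
  steps=[-1, -0.25, 0, 0, -1, -0.25, 0, 0, -1, -0.25, 0, 0, -1, -0.25, 0, 0, -1, -0.35, 0, 0],
  claw=-0.2,
)

```text
clock: 18.7
ee_pos: [0.3792, -0.2603, 0.1744]
tool_rot: [[-1.0, -0.01, -0.0], [-0.01, 1.0, -0.0], [0.0, -0.0, -1.0]]
force: [0.2, 0.2, 1.2]
finger_gap: 0.0563
gripper_force: 0.0
```

```bash
python3 rolls.py 7; cat > tilt.py <<'E'
from h import *
import sys
# cloud above board (plane from the start), per peg: height above board, position
f=sys.argv[1]
n0=np.array([-.5705,-.0105,.8212]);n0/=np.linalg.norm(n0)
for n in('top','scene'):
    p,d=load(n+f);P=pts(n,d);h=(P-np.array([0,0,-.2531]))@n0
    X,Y=P[...,0],P[...,1]
    for nm,y0 in(('L',-.062),('R',-.186)):
        m=(abs(Y-y0)<.062)&(X>.40)&(X<.57)&(h>.012)&(h<.1)&(P[...,2]>.05)
        hist=np.histogram(h[m],bins=np.arange(.012,.085,.006))[0]
        q=P[m];print(n,nm,m.sum(),hist,q.min(0).round(3) if len(q) else'',q.max(0).round(3) if len(q) else'')
E
python3 tilt.py 7
```

```text
[ 0.3792 -0.2603  0.1744] yaw 90.59 [0.2 0.2 1.2] 0.05627777589754359
top one [259. 228.] 1001 mean [0.5424 0.1924 0.0242] circ [0.543  0.1923] 0.0546
top one [433. 298.] 864 mean [ 0.3781 -0.2073  0.0246] circ [ 0.3791 -0.2172] 0.0544
top one [372. 302.] 1293 mean [ 0.3705 -0.0673  0.0284] circ [ 0.37   -0.0666] 0.0596
top three [385. 256.] 276 mean [ 0.474  -0.0942  0.076 ] circ [ 0.4717 -0.0926] 0.0504
scene one [349. 212.] 786 mean [0.5428 0.1896 0.0226] circ [0.5421 0.1926] 0.0567
scene one [246. 288.] 1302 mean [ 0.3702 -0.0697  0.0266] circ [ 0.3704 -0.0674] 0.0594
scene one [226. 354.] 1391 mean [ 0.3797 -0.2193  0.0226] circ [ 0.3784 -0.2168] 0.0551
scene three [292. 286.] 275 mean [ 0.4762 -0.0735  0.0763] circ [ 0.4741 -0.0711] 0.0468
scene three [276. 338.] 153 mean [ 0.476  -0.1886  0.0771] circ [ 0.4781 -0.189 ] 0.0211
top L 287 [26 28 23 22 22 21 17 33 47 32 16  0] [ 0.482 -0.123  0.12 ] [ 0.57  -0.052  0.229]
top R 1539 [153 529 674  22  12  21  25  25  45  25   8   0] [ 0.444 -0.244  0.08 ] [ 0.569 -0.125  0.228]
scene L 272 [26 26 22 22 26 22 25 32 29 40  2  0] [ 0.481 -0.124  0.118] [ 0.57  -0.054  0.226]
scene R 1853 [233 995 354  33  36  35  38  46  43  36   4   0] [ 0.444 -0.244  0.078] [ 0.57  -0.124  0.226]
```

First roll is flat (24 mm above the board). The second is at (0.379, -0.217) on the bench.

>>> arm_command(
  steps=[0, -0.05, -1, 0, 0, 0, -1, 0, 0, 0, -1, 0, 0, 0, -1, 0, 0, 0, -1, 0],
)

```text
clock: 19.42
ee_pos: [0.3811, -0.2611, 0.0739]
tool_rot: [[-1.0, -0.011, 0.001], [-0.011, 1.0, -0.0], [-0.001, -0.0, -1.0]]
force: [0.8, -0.3, 0.3]
finger_gap: 0.0564
gripper_force: 0.0
```

>>> arm_command(
  steps=[0, 0, -1, 0, 0, 0, -1, 0, 0, 0, -1, 0, 0, 0, -0.8, 0, 0, 0, 0, 0],
)

```text
clock: 20.05
ee_pos: [0.3799, -0.2601, -0.0027]
tool_rot: [[-1.0, -0.011, -0.002], [-0.011, 1.0, 0.002], [0.002, 0.002, -1.0]]
force: [-0.8, -0.3, -0.6]
finger_gap: 0.0566
gripper_force: 0.0
```

>>> arm_command(
  steps=[0, 0, -0.4, 0, 0, 0, -0.4, 0, 0, 0, 0, 0],
)

```text
clock: 20.42
ee_pos: [0.3803, -0.2606, -0.018]
tool_rot: [[-1.0, -0.011, -0.001], [-0.011, 1.0, 0.001], [0.001, 0.001, -1.0]]
force: [-0.6, 0.3, 0.0]
finger_gap: 0.0566
gripper_force: 0.0
```

>>> arm_command(
  steps=[0, 0, 0, 0, 0, 0, 0, 0, 0, 0, 0, 0, 0, 0, 0, 0, 0, 0, 0, 0],
  claw=1,
)

```text
clock: 21.05
ee_pos: [0.3807, -0.2612, -0.0174]
tool_rot: [[-1.0, -0.011, 0.0], [-0.011, 1.0, -0.0], [-0.0, -0.0, -1.0]]
force: [0.0, 0.3, 1.3]
finger_gap: 0.0199
gripper_force: 19.8
```

>>> arm_command(
  steps=[0, 0, 0.5, 0, 0, 0, 1, 0, 0, 0, 1, 0, 0, 0, 1, 0, 0, 0, 1, 0],
)

```text
clock: 21.68
ee_pos: [0.3805, -0.2608, 0.0735]
tool_rot: [[-1.0, -0.011, 0.0], [-0.011, 1.0, -0.0], [-0.0, -0.0, -1.0]]
force: [1.2, -0.0, -0.7]
finger_gap: 0.02
gripper_force: 19.8
```

>>> arm_command(
  steps=[0, 0, 1, 0, 0, 0, 1, 0, 0, 0, 1, 0, 0, 0, 1, 0, 0, 0, 1, 0],
)

```text
clock: 22.3
ee_pos: [0.3804, -0.2607, 0.1734]
tool_rot: [[-1.0, -0.011, -0.0], [-0.011, 1.0, 0.0], [0.0, 0.0, -1.0]]
force: [-0.0, 0.2, -0.9]
finger_gap: 0.0199
gripper_force: 19.8
```

>>> arm_command(
  steps=[0.6, 0.15, 0.4, 0, 1, 0.27, 0, 0, 1, 0.27, 0, 0, 1, 0.27, 0, 0, 1, 0.27, 0, 0],
)

```text
clock: 22.92
ee_pos: [0.474, -0.2355, 0.1796]
tool_rot: [[-1.0, -0.011, -0.001], [-0.011, 1.0, 0.001], [0.001, 0.001, -1.0]]
force: [0.1, -0.7, -1.6]
finger_gap: 0.02
gripper_force: 19.8
```

>>> arm_command(
  steps=[0.8, 0.2, 0, 0, 0.45, 0.14, 0, 0, 0, 0, 0, 0],
)

```text
clock: 23.3
ee_pos: [0.498, -0.2294, 0.1803]
tool_rot: [[-1.0, -0.011, -0.0], [-0.011, 1.0, 0.0], [0.0, 0.0, -1.0]]
force: [-0.1, -0.0, -1.2]
finger_gap: 0.02
gripper_force: 19.8
```

```bash
cat > held.py <<'E'
from h import *
import sys
from scipy.optimize import least_squares
s=bot.sense();e=s['ee_pos'];print(e.round(4),s['finger_gap'],s['force'].round(1))
p,d=snap('wrist',sys.argv[1]);P=wpts(d);H,S,V=masks(p);Z=P[...,2]
c=e[:2]+np.array(eval(sys.argv[2]))
m=(abs(Z-(e[2]+.042))<.005)&(H>8)&(H<28)&(np.hypot(P[...,0]-c[0],P[...,1]-c[1])<.075)
q=P[m][:,:2]
f=lambda x:(lambda r:np.maximum(r-.0545,0)+np.maximum(.0345-r,0))(np.hypot(*(q-x).T))
print('held centre',least_squares(f,c).x.round(4),len(q),'z',P[m][:,2].mean())
n0=np.array([-.5705,-.0105,.8212]);n0/=np.linalg.norm(n0);h=(P-np.array([0,0,-.2531]))@n0
for y0 in(-.0615,-.1855):
    m=(abs(P[...,1]-y0)<.02)&(abs(P[...,0]-.49)<.02)&(abs(h-.062)<.006); q=P[m]
    if len(q): print('tip',len(q),q.mean(0).round(4))
E
python3 held.py w8 '(-.002,.0443)'
```

```text
[ 0.498  -0.2294  0.1803] 0.01997883714998594 [-0.1 -0.  -1.2]
held centre [ 0.4962 -0.1871] 15983 z 0.2223242843093374
tip 408 [ 0.4862 -0.0658  0.1594]
tip 526 [ 0.4894 -0.1873  0.1607]
```

Aligned: held centre (0.496, -0.187), tip (0.489, -0.187). Lowering to ee z ≈ 0.133.

>>> arm_command(
  steps=[0, 0, -0.5, 0, 0, 0, -0.5, 0, 0, 0, -0.5, 0, 0, 0, -0.5, 0, 0, 0, -0.4, 0],
)

```text
clock: 23.98
ee_pos: [0.4973, -0.2295, 0.1315]
tool_rot: [[-1.0, -0.01, -0.001], [-0.01, 1.0, 0.0], [0.001, 0.0, -1.0]]
force: [0.4, 0.2, -1.8]
finger_gap: 0.0203
gripper_force: 19.8
```

>>> arm_command(
  steps=[0, 0, 0, 0, 0, 0, -0.1, 0, 0, 0, 0, 0],
)

```text
clock: 24.35
ee_pos: [0.4979, -0.2297, 0.1307]
tool_rot: [[-1.0, -0.011, 0.0], [-0.011, 1.0, -0.0], [-0.0, -0.0, -1.0]]
force: [-0.2, 0.7, -0.8]
finger_gap: 0.0202
gripper_force: 19.8
```

>>> arm_command(
  steps=[0, 0, 0, 0, 0, 0, 0, 0, 0, 0, 0, 0, 0, 0, 0, 0],
  claw=0.28,
)

```text
clock: 24.85
ee_pos: [0.4976, -0.2298, 0.1308]
tool_rot: [[-1.0, -0.011, 0.0], [-0.011, 1.0, -0.0], [-0.0, -0.0, -1.0]]
force: [-1.7, 1.3, 1.6]
finger_gap: 0.034
gripper_force: 0.9
```

```bash
python3 - <<'E'
from h import *
s=bot.sense();print(s['ee_pos'].round(4),s['finger_gap'],s['force'].round(1))
snap('wrist','w9');snap('scene','scene9');snap('top','top9')
E
python3 tilt.py 9
```

```text
[ 0.4976 -0.2298  0.1308] 0.03395624661212269 [-1.7  1.3  1.6]
top L 288 [23 33 23 20 25 18 15 36 47 39  9  0] [ 0.482 -0.123  0.12 ] [ 0.57  -0.052  0.229]
top R 1239 [ 59 132 190  78  80 262 359   1   7  20  21   9] [ 0.435 -0.232  0.083] [ 0.569 -0.124  0.229]
scene L 116 [27 19 17  8  0  1  0  1  1 39  3  0] [ 0.488 -0.124  0.117] [ 0.57  -0.053  0.227]
scene R 892 [ 78  55 131 135 129 226  74  11   9  37   5   1] [ 0.505 -0.248  0.125] [ 0.57  -0.124  0.227]
```

View pics/w9.png

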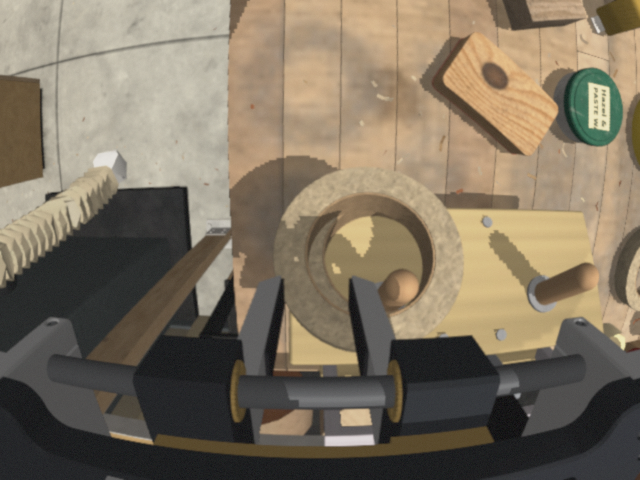

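The second roll hangs flat on the first (top face 48 mm above the board), with the tip at (398,288) in the hole. Lifting out and heading for the left roll.

>>> arm_command(
  steps=[0, 0, 0.4, 0, 0, 0, 0.6, 0, 0, 0, 0.8, 0, 0, 0, 0.8, 0, 0, 0, 0.6, 0],
)

```text
clock: 25.62
ee_pos: [0.4983, -0.23, 0.1964]
tool_rot: [[-1.0, -0.011, 0.002], [-0.011, 1.0, -0.001], [-0.002, -0.001, -1.0]]
force: [0.0, -0.1, -0.2]
finger_gap: 0.0339
gripper_force: 0.0
```

>>> arm_command(
  steps=[-1, 0.8, 0, 0, -1, 1, 0, 0, -1, 1, 0, 0, -1, 1, 0, 0, -1, 1, 0, 0],
  claw=-0.2,
)

```text
clock: 26.25
ee_pos: [0.3971, -0.133, 0.195]
tool_rot: [[-1.0, -0.011, 0.001], [-0.011, 1.0, -0.0], [-0.001, -0.0, -1.0]]
force: [0.6, 0.2, -0.5]
finger_gap: 0.0562
gripper_force: 0.0
```

>>> arm_command(
  steps=[0, 1, 0, 0, 0, 1, 0, 0, 0, 1, 0, 0, 0, 1, 0, 0, 0, 1, 0, 0],
)

```text
clock: 26.88
ee_pos: [0.3978, -0.033, 0.1951]
tool_rot: [[-1.0, -0.01, 0.001], [-0.01, 1.0, -0.0], [-0.001, -0.0, -1.0]]
force: [-0.0, -0.2, 0.2]
finger_gap: 0.0562
gripper_force: 0.0
```

>>> arm_command(
  steps=[0, 1, 0, 0, 0, 1, -0.5, 0, 0, 1, -0.5, 0, 0, 1, -0.5, 0, 0, 1, -0.5, 0],
)

```text
clock: 27.5
ee_pos: [0.3978, 0.067, 0.1548]
tool_rot: [[-1.0, -0.011, 0.001], [-0.011, 1.0, -0.0], [-0.001, -0.0, -1.0]]
force: [0.2, -0.9, -0.3]
finger_gap: 0.0563
gripper_force: 0.0
```

```bash
python3 rolls.py 10;python3 tilt.py 10
```

```text
[0.3978 0.067  0.1548] yaw 90.61 [ 0.2 -0.9 -0.3] 0.056262940927553705
top one [259. 228.] 1006 mean [0.5426 0.1915 0.0242] circ [0.543  0.1922] 0.0548
top one [377. 304.] 954 mean [ 0.3657 -0.0783  0.0284] circ [ 0.369  -0.0723] 0.0559
top three [375. 256.] 397 mean [ 0.4739 -0.0717  0.0759] circ [ 0.4732 -0.0709] 0.0722
scene one [349. 212.] 777 mean [0.5426 0.1902 0.0225] circ [0.5428 0.1934] 0.0562
scene one [246. 288.] 1325 mean [ 0.3703 -0.0681  0.0266] circ [ 0.3712 -0.0665] 0.0601
scene three [292. 285.] 238 mean [ 0.4762 -0.0699  0.0763] circ [ 0.4761 -0.0672] 0.044
top L 289 [27 30 24 18 24 19 22 33 45 27 20  0] [ 0.482 -0.124  0.12 ] [ 0.57  -0.052  0.229]
top R 2187 [ 97 191 271 147 143 516 713  28  45  25  11   0] [ 0.435 -0.248  0.084] [ 0.569 -0.124  0.228]
scene L 271 [28 20 24 25 24 24 26 30 28 35  7  0] [ 0.48  -0.124  0.118] [ 0.57  -0.054  0.227]
scene R 2406 [ 135  101  209  216  248 1003  364   48   42   38    2    0] [ 0.434 -0.248  0.083] [ 0.57  -0.124  0.227]
```

>>> arm_command(
  steps=[0, 1, -1, 0, 0, 1, -1, 0, 0, 1, -1, 0, 0, 1, -1, 0, 0.6, 0, -0.6, 0],
)

```text
clock: 28.22
ee_pos: [0.4092, 0.1467, 0.0621]
tool_rot: [[-1.0, -0.013, -0.001], [-0.013, 1.0, -0.0], [0.001, -0.0, -1.0]]
force: [0.6, 0.1, 1.6]
finger_gap: 0.0563
gripper_force: 0.0
```

>>> arm_command(
  steps=[1, 0, 0, 0, 1, 0, 0, 0, 1, 0, 0, 0, 1, 0, 0, 0, 1, 0, 0, 0],
)

```text
clock: 28.85
ee_pos: [0.5112, 0.1455, 0.0633]
tool_rot: [[-1.0, -0.01, 0.001], [-0.01, 1.0, -0.0], [-0.001, -0.0, -1.0]]
force: [-0.0, -0.9, 0.1]
finger_gap: 0.0566
gripper_force: 0.0
```

>>> arm_command(
  steps=[1, 0, 0, 0, 0.7, 0, 0, 0, 0, 0, 0, 0],
)

```text
clock: 29.22
ee_pos: [0.5448, 0.1458, 0.0629]
tool_rot: [[-1.0, -0.01, 0.001], [-0.01, 1.0, -0.0], [-0.001, -0.0, -1.0]]
force: [0.0, 0.2, 0.0]
finger_gap: 0.0568
gripper_force: 0.0
```

```bash
python3 - <<'E'
from h import *
from scipy.optimize import least_squares
s=bot.sense();print(s['ee_pos'].round(4),s['force'].round(1),s['finger_gap'])
p,d=snap('wrist','w11');P=wpts(d);H,S,V=masks(p);Z=P[...,2]
m=(abs(Z-.024)<.005)&(H>8)&(H<28)&(S<140)&(np.hypot(P[...,0]-.5425,P[...,1]-.192)<.075);q=P[m][:,:2]
f=lambda x:(lambda r:np.maximum(r-.0545,0)+np.maximum(.0345-r,0))(np.hypot(*(q-x).T))
print(least_squares(f,[.5425,.192]).x,len(q))
E
```

```text
[0.5448 0.1458 0.0629] [0.  0.2 0. ] 0.05678801470453549
[0.54031396 0.19182513] 9822
```

>>> arm_command(
  steps=[-0.1, 0.08, -0.9, 0, 0, 0, -0.9, 0, 0, 0, -0.9, 0, 0, 0, -0.9, 0, 0, 0, -0.4, 0],
)

```text
clock: 29.9
ee_pos: [0.5401, 0.1478, -0.019]
tool_rot: [[-1.0, -0.011, -0.004], [-0.011, 1.0, -0.0], [0.004, -0.0, -1.0]]
force: [-13.7, -1.7, 39.5]
finger_gap: 0.0565
gripper_force: 19.5
```

>>> arm_command(
  steps=[0, 0, 0, 0, 0, 0, 0, 0, 0, 0, 0, 0, 0, 0, 0, 0, 0, 0, 0, 0],
  claw=1,
)

```text
clock: 30.52
ee_pos: [0.5418, 0.148, -0.0175]
tool_rot: [[-1.0, -0.011, 0.0], [-0.011, 1.0, 0.0], [-0.0, 0.0, -1.0]]
force: [0.2, 0.5, 0.5]
finger_gap: 0.0196
gripper_force: 23.0
```

>>> arm_command(
  steps=[0, 0, 0.4, 0, 0, 0, 0.8, 0, 0, 0, 0.8, 0, -0.5, 0, 0.5, 0, -1, 0, 0, 0],
)

```text
clock: 31.15
ee_pos: [0.5128, 0.1481, 0.0345]
tool_rot: [[-1.0, -0.01, 0.004], [-0.01, 1.0, 0.0], [-0.004, 0.0, -1.0]]
force: [0.3, -0.7, -1.7]
finger_gap: 0.0197
gripper_force: 22.5
```

>>> arm_command(
  steps=[-1, 0, 0, 0, -1, -0.2, 0, 0, -1, -0.4, 0, 0, -0.6, -0.8, 0.2, 0, 0, -1, 0.5, 0],
)

```text
clock: 31.78
ee_pos: [0.437, 0.0999, 0.0463]
tool_rot: [[-1.0, -0.012, -0.002], [-0.012, 1.0, -0.0], [0.002, 0.0, -1.0]]
force: [-0.0, -0.4, -0.7]
finger_gap: 0.0196
gripper_force: 22.5
```

```bash
python3 held.py w12 '(-.002,.0443)'; python3 - <<'E'
from h import *
snap('scene','scene12');snap('top','top12')
E
```

```text
[0.437  0.0999 0.0463] 0.019641119683848785 [-0.  -0.4 -0.7]
held centre [0.436  0.1407] 16365 z 0.0899140836216271
```

View pics/scene12.png

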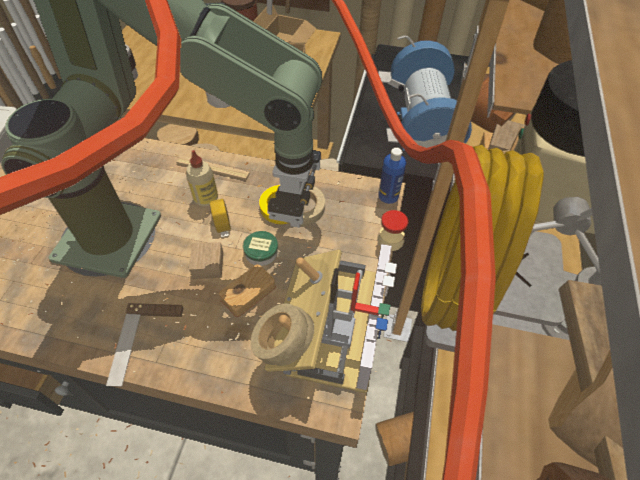

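Scene: two rolls hang on the right peg at (282,333), the third is held, and bystanders are undisturbed. Carrying the third to the left peg.

>>> arm_command(
  steps=[0, -0.5, 0.7, 0, 0, -1, 1, 0, 0, -1, 1, 0, 0, -1, 1, 0, 0, -1, 1, 0],
)

```text
clock: 32.55
ee_pos: [0.4397, 0.0095, 0.1418]
tool_rot: [[-1.0, -0.011, 0.0], [-0.011, 1.0, -0.0], [-0.0, -0.0, -1.0]]
force: [0.5, 0.3, -1.6]
finger_gap: 0.0194
gripper_force: 22.5
```

>>> arm_command(
  steps=[0, -1, 1, 0, 0.5, -1, 1, 0, 0.6, -1, 0, 0, 0.6, -1, 0, 0, 0.6, -0.8, 0, 0],
)

```text
clock: 33.17
ee_pos: [0.4857, -0.0869, 0.1792]
tool_rot: [[-1.0, -0.01, -0.002], [-0.01, 1.0, 0.001], [0.002, 0.001, -1.0]]
force: [-0.1, 1.1, -1.0]
finger_gap: 0.0194
gripper_force: 22.5
```

>>> arm_command(
  steps=[0.5, -0.5, 0, 0, 0.3, -0.35, 0, 0, 0, 0, 0, 0, 0, 0, 0, 0],
)

```text
clock: 33.67
ee_pos: [0.5014, -0.1025, 0.1803]
tool_rot: [[-1.0, -0.011, -0.001], [-0.011, 1.0, 0.0], [0.001, 0.0, -1.0]]
force: [0.3, 1.1, -1.5]
finger_gap: 0.0194
gripper_force: 22.5
```

```bash
python3 held.py w13 '(-.001,.0435)'
```

```text
[ 0.5014 -0.1025  0.1803] 0.019368992723581977 [ 0.3  1.1 -1.5]
held centre [ 0.4982 -0.0596] 16138 z 0.22252179884876275
tip 379 [ 0.489  -0.062   0.1616]
tip 560 [ 0.4892 -0.1844  0.1603]
```

>>> arm_command(
  steps=[0, 0, -0.6, 0, 0, 0, -0.6, 0, 0, 0, -0.6, 0, 0, 0, -0.6, 0, 0, 0, -0.5, 0],
)

```text
clock: 34.35
ee_pos: [0.5013, -0.1029, 0.1213]
tool_rot: [[-1.0, -0.011, -0.001], [-0.011, 1.0, 0.0], [0.001, 0.0, -1.0]]
force: [-1.3, -0.3, -1.8]
finger_gap: 0.0196
gripper_force: 22.5
```

>>> arm_command(
  steps=[0, 0, -0.1, 0, 0, 0, 0, 0, 0, 0, 0, 0],
)

```text
clock: 34.72
ee_pos: [0.5022, -0.1032, 0.121]
tool_rot: [[-1.0, -0.011, 0.001], [-0.011, 1.0, -0.0], [-0.001, -0.0, -1.0]]
force: [-0.4, 0.2, -0.8]
finger_gap: 0.0196
gripper_force: 22.5
```

>>> arm_command(
  steps=[0, 0, 0, 0, 0, 0, 0, 0, 0, 0, 0, 0, 0, 0, 0, 0],
  claw=0.38,
)

```text
clock: 35.22
ee_pos: [0.5018, -0.103, 0.1206]
tool_rot: [[-1.0, -0.011, 0.0], [-0.011, 1.0, -0.0], [-0.0, -0.0, -1.0]]
force: [-0.1, -0.9, -0.8]
finger_gap: 0.029
gripper_force: 0.0
```

>>> arm_command(
  steps=[0, 0, 0.4, 0, 0, 0, 0.6, 0, 0, 0, 0.8, 0, 0, 0, 0.8, 0, 0, 0, 0.6, 0],
)

```text
clock: 35.85
ee_pos: [0.5023, -0.1033, 0.1863]
tool_rot: [[-1.0, -0.011, 0.002], [-0.011, 1.0, -0.001], [-0.002, -0.001, -1.0]]
force: [-0.1, -0.4, -0.1]
finger_gap: 0.0292
gripper_force: 0.0
```

>>> arm_command(
  steps=[-0.7, 0, 0.5, 0, -1, 0, 0.5, 0, -1, 0, 0, 0, -1, 0, 0, 0, -1, 0, 0, 0],
  claw=-1,
)

```text
clock: 36.48
ee_pos: [0.4071, -0.103, 0.205]
tool_rot: [[-1.0, -0.011, 0.0], [-0.011, 1.0, -0.0], [-0.0, -0.0, -1.0]]
force: [0.6, 0.2, 1.0]
finger_gap: 0.076
gripper_force: 0.0
```

```bash
python3 rack.py 14; python3 tilt.py 14; python3 - <<'E'
from h import *
a=cv2.imread('pics/scene14.png')[190:430,200:480]
cv2.imwrite('pics/c4.png',cv2.resize(a,None,fx=2.5,fy=2.5,interpolation=cv2.INTER_CUBIC))
E
```

```text
[ 0.40707857 -0.10302627  0.20503583] [0.57355054 0.22418888 0.96190476] 0.07601243351495222
top plate 110 lo [ 0.5995 -0.1368  0.2094] med [ 0.6025 -0.12    0.224 ] hi [ 0.6073 -0.1041  0.2273]
top arm 63 lo [ 0.6243 -0.1261  0.1391] med [ 0.6355 -0.1212  0.1421] hi [ 0.6482 -0.1146  0.146 ]
top g 17 [ 0.6612 -0.1172  0.1492]
top b 90 [ 0.6592 -0.1501  0.1486]
top peg [442. 238.] 1061 [ 0.5207 -0.198   0.1659]
top peg [375. 240.] 906 [ 0.4896 -0.0616  0.1623]
scene plate 79 lo [ 0.6013 -0.1386  0.21  ] med [ 0.6044 -0.1253  0.2229] hi [ 0.6074 -0.1066  0.2251]
scene arm 131 lo [ 0.6161 -0.1273  0.1368] med [ 0.6319 -0.1218  0.1404] hi [ 0.647  -0.1145  0.1427]
scene g 74 [ 0.6589 -0.1194  0.1472]
scene b 107 [ 0.6591 -0.1492  0.1469]
scene peg [306. 276.] 847 [ 0.4888 -0.0624  0.1591]
scene peg [279. 333.] 2096 [ 0.5193 -0.1988  0.1632]
top L 1537 [138 531 663  16  23  21  20  30  46  37  12   0] [ 0.446 -0.124  0.082] [ 0.57  -0.015  0.228]
top R 1227 [ 74 134 178  96  87 228 353  18  26  22  11   0] [ 0.463 -0.248  0.1  ] [ 0.569 -0.124  0.229]
scene L 1432 [202 763 275  22  26  20  26  30  26  41   1   0] [ 0.442 -0.124  0.08 ] [ 0.57  -0.013  0.227]
scene R 2409 [ 140  101  207  218  243 1027  343   44   46   35    5    0] [ 0.434 -0.248  0.082] [ 0.57  -0.124  0.227]
```

View pics/c4.png

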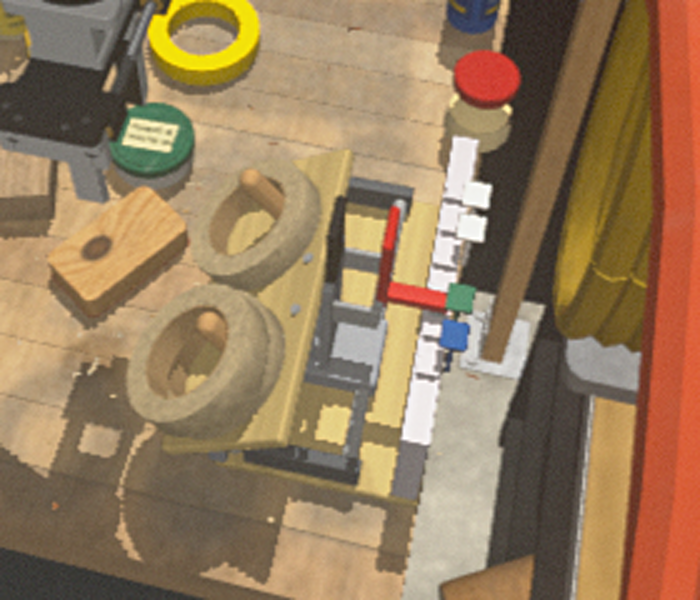

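All three rolls are fully down: left peg at (262,215) in the crop, and two on the right peg at (205,355). The rack is still latched at green. Going back to the handle.

>>> arm_command(
  steps=[0, 0, 0.4, -1, 0, 0, 0.5, -1, 0.5, 0, 0, -1, 0.7, -0.1, 0, -1, 0.8, -0.1, 0, -1],
  claw=-0.5,
)

```text
clock: 37.2
ee_pos: [0.4489, -0.1071, 0.2229]
tool_rot: [[-0.77, 0.638, 0.001], [0.638, 0.77, -0.0], [-0.001, 0.0, -1.0]]
force: [-0.1, 0.2, -0.3]
finger_gap: 0.0708
gripper_force: 0.0
```

>>> arm_command(
  steps=[0.9, -0.1, 0, -1, 0.9, -0.1, 0, -1, 0.9, -0.1, 0, -1, 0.9, -0.1, 0, -1, 0.9, -0.1, 0, -1],
)

```text
clock: 37.83
ee_pos: [0.5391, -0.1171, 0.2226]
tool_rot: [[-0.18, 0.984, 0.001], [0.984, 0.18, 0.0], [-0.0, 0.001, -1.0]]
force: [0.3, 0.2, 0.1]
finger_gap: 0.0705
gripper_force: 0.0
```

>>> arm_command(
  steps=[0.9, -0.1, 0, -1, 0.8, -0.1, 0, -0.2, 0.5, -0.05, 0, 0, 0, 0, 0, 0],
)

```text
clock: 38.33
ee_pos: [0.5823, -0.122, 0.2222]
tool_rot: [[-0.018, 1.0, -0.0], [1.0, 0.018, 0.0], [0.0, -0.0, -1.0]]
force: [-0.6, -0.4, 0.5]
finger_gap: 0.0706
gripper_force: 0.0
```

```bash
python3 - <<'E'
from h import *
s=bot.sense();print(s['ee_pos'].round(4),'yaw',np.degrees(np.arctan2(s['tool_rot'][1,1],s['tool_rot'][0,1])),s['force'].round(1),s['finger_gap'])
p,d=snap('wrist','w15');P=wpts(d);H,S,V=masks(p)
red=((H<6)|(H>174))&(S>150)&(abs(P[...,2]-.218)<.012)&(abs(P[...,0]-.6)<.03)&(abs(P[...,1]+.12)<.05); q=P[red];print('red',len(q),np.percentile(q,[3,97],axis=0).round(4))
bl=(V<60)&(abs(P[...,2]-.218)<.012)&(abs(P[...,0]-.565)<.015)&(abs(P[...,1]+.12)<.05); q=P[bl];print('black',len(q),np.percentile(q,[3,97],axis=0).round(4))
E
```

```text
[ 0.5823 -0.122   0.2222] yaw 1.0511120476681735 [-0.6 -0.4  0.5] 0.0705784346873306
red 941 [[ 0.5984 -0.1365  0.2083]
 [ 0.6057 -0.1042  0.2268]]
black 893 [[ 0.5628 -0.1368  0.2089]
 [ 0.5698 -0.1049  0.2278]]
```

>>> arm_command(
  steps=[0, 0, -0.7, 0, 0, 0, -0.7, 0, 0, 0, -0.7, 0, 0, 0, -0.7, 0, 0, 0, -0.2, 0],
)

```text
clock: 39.0
ee_pos: [0.5806, -0.1217, 0.1606]
tool_rot: [[-0.018, 1.0, -0.003], [1.0, 0.018, 0.001], [0.001, -0.003, -1.0]]
force: [-0.6, 0.4, 0.1]
finger_gap: 0.0706
gripper_force: 0.0
```

>>> arm_command(
  steps=[-0.15, 0, 0, 0, 0, 0, 0, 0, 0, 0, 0, 0, 0, 0, 0, 0, 0, 0, 0, 0],
  claw=1,
  squeeze=30,
)

```text
clock: 39.62
ee_pos: [0.5807, -0.1221, 0.1633]
tool_rot: [[-0.018, 1.0, 0.005], [1.0, 0.018, -0.0], [-0.001, 0.005, -1.0]]
force: [6.5, 0.7, -3.1]
finger_gap: 0.0346
gripper_force: 29.2
```

>>> arm_command(
  steps=[0, 0, 0, 0, 0, 0, 0, 0],
)

```text
clock: 39.88
ee_pos: [0.5807, -0.1221, 0.1632]
tool_rot: [[-0.018, 1.0, 0.005], [1.0, 0.018, -0.0], [-0.001, 0.005, -1.0]]
force: [5.2, -0.4, -3.1]
finger_gap: 0.0343
gripper_force: 29.2
```

```bash
python3 rack.py 16 | grep -E 'plate|arm'
```

```text
scene plate 108 lo [ 0.5838 -0.1381  0.2066] med [ 0.5886 -0.1237  0.2199] hi [ 0.5924 -0.1058  0.2235]
scene arm 146 lo [ 0.616  -0.1274  0.1416] med [ 0.6329 -0.1217  0.1467] hi [ 0.6491 -0.1151  0.1508]
```

>>> arm_command(
  steps=[0, -0.5, 0, 0, 0, -0.5, 0, 0, 0, -0.5, 0, 0, 0, 0, 0, 0, 0, 0, 0, 0],
)

```text
clock: 40.6
ee_pos: [0.5813, -0.1531, 0.1633]
tool_rot: [[-0.017, 1.0, 0.006], [1.0, 0.017, -0.002], [-0.002, 0.006, -1.0]]
force: [7.4, -1.9, -5.3]
finger_gap: 0.0344
gripper_force: 29.0
```

```bash
python3 rack.py 17 | grep -vE 'peg'
```

```text
[ 0.58129812 -0.15309883  0.1632889 ] [ 7.35122445 -1.91673161 -5.30679878] 0.03436766976531907
top g 23 [ 0.661  -0.1215  0.1485]
top b 41 [ 0.6612 -0.145   0.1488]
scene plate 109 lo [ 0.5848 -0.1695  0.2062] med [ 0.5891 -0.1568  0.22  ] hi [ 0.5931 -0.1408  0.2239]
scene arm 149 lo [ 0.6162 -0.1587  0.1423] med [ 0.6326 -0.1529  0.1467] hi [ 0.6492 -0.1461  0.1512]
scene g 91 [ 0.659  -0.1191  0.147 ]
scene b 102 [ 0.6598 -0.1493  0.1469]
```

>>> arm_command(
  steps=[0, 0.07, 0, 0, 0, 0, 0, 0, 0, 0, 0, 0],
)

```text
clock: 41.08
ee_pos: [0.5813, -0.1514, 0.1633]
tool_rot: [[-0.018, 1.0, 0.006], [1.0, 0.018, -0.002], [-0.002, 0.006, -1.0]]
force: [8.1, -1.4, -4.2]
finger_gap: 0.034
gripper_force: 29.0
```

>>> arm_command(
  steps=[0, 0, 0, 0, 0, 0, 0, 0, 0, 0, 0, 0, 0, 0, 0, 0, 0, 0, 0, 0],
  claw=-0.5,
)

```text
clock: 41.7
ee_pos: [0.5782, -0.1506, 0.1626]
tool_rot: [[-0.018, 1.0, -0.001], [1.0, 0.018, 0.0], [0.0, -0.001, -1.0]]
force: [0.2, 0.0, 0.1]
finger_gap: 0.0705
gripper_force: 0.0
```

```bash
python3 rack.py 18 | grep -vE 'peg'
```

```text
[ 0.57820008 -0.15060888  0.16264447] [0.22788088 0.01479533 0.0850241 ] 0.0704814108378372
top arm 19 lo [ 0.6345 -0.1504  0.1397] med [ 0.642  -0.1479  0.1419] hi [ 0.6484 -0.1459  0.145 ]
top g 26 [ 0.6614 -0.1198  0.1486]
top b 12 [ 0.6603 -0.1409  0.148 ]
scene plate 79 lo [ 0.6021 -0.1679  0.2072] med [ 0.605  -0.1568  0.2228] hi [ 0.608  -0.1383  0.2249]
scene arm 144 lo [ 0.6161 -0.1566  0.1373] med [ 0.6321 -0.1509  0.14  ] hi [ 0.648  -0.1444  0.1428]
scene g 92 [ 0.6591 -0.1191  0.147 ]
scene b 108 [ 0.6592 -0.1492  0.1469]
```

Latched: lever fully back (arm z 0.140) beside the blue tag. Retreating and doing a final check.

>>> arm_command(
  steps=[0.2, 0, 0, 0, 0, 0, 0.6, 0, 0, 0, 0.8, 0, 0, 0, 0.8, 0, 0, 0, 0.8, 0],
)

```text
clock: 42.42
ee_pos: [0.583, -0.1508, 0.2244]
tool_rot: [[-0.018, 1.0, 0.001], [1.0, 0.018, -0.001], [-0.001, 0.001, -1.0]]
force: [-0.5, -0.5, 0.1]
finger_gap: 0.0703
gripper_force: 0.0
```

>>> arm_command(
  steps=[-0.7, 0, 0.2, 0, -1, 0, 0, 0, -1, 0, 0, 0, -1, -0.3, 0, 0, -1, -0.5, 0, 0],
)

```text
clock: 43.05
ee_pos: [0.4869, -0.1665, 0.2262]
tool_rot: [[-0.018, 1.0, -0.001], [1.0, 0.018, 0.0], [0.0, -0.001, -1.0]]
force: [-0.4, -1.0, -0.0]
finger_gap: 0.0705
gripper_force: 0.0
```

>>> arm_command(
  steps=[-1, -0.5, 0, 0, -1, -1, 0, 0, -1, -1, 0, 0, -0.5, -1, 0, 0, 0, 0, 0, 0],
)

```text
clock: 43.68
ee_pos: [0.4175, -0.2378, 0.2265]
tool_rot: [[-0.014, 1.0, 0.0], [1.0, 0.014, 0.0], [0.0, 0.0, -1.0]]
force: [-1.0, -0.1, -0.7]
finger_gap: 0.0706
gripper_force: 0.0
```

```bash
python3 rack.py 19 | grep -vE 'peg'; sed 's/-.062)/-.092)/;s/-.186)/-.216)/' tilt.py > t2.py; python3 t2.py 19
```

```text
[ 0.41750468 -0.23779541  0.22646954] [-0.97357917 -0.0917917  -0.67063536] 0.07055118458728513
top plate 114 lo [ 0.6002 -0.166   0.2064] med [ 0.6023 -0.1485  0.2232] hi [ 0.6066 -0.1334  0.227 ]
top arm 66 lo [ 0.6227 -0.1563  0.1393] med [ 0.6351 -0.1499  0.1424] hi [ 0.6477 -0.1439  0.1443]
top g 23 [ 0.6603 -0.1195  0.1488]
top b 86 [ 0.6597 -0.1501  0.1488]
scene plate 81 lo [ 0.602  -0.1677  0.2084] med [ 0.605  -0.1539  0.2226] hi [ 0.6079 -0.1358  0.2252]
scene arm 140 lo [ 0.6161 -0.1565  0.1371] med [ 0.6321 -0.1509  0.14  ] hi [ 0.6478 -0.1439  0.1425]
scene g 66 [ 0.6587 -0.1191  0.147 ]
scene b 106 [ 0.6591 -0.1493  0.147 ]
top L 1558 [132 512 694  26  21  20  26  26  52  31  18   0] [ 0.443 -0.154  0.082] [ 0.57  -0.044  0.228]
top R 2168 [106 179 294 144 158 436 740  33  41  24  13   0] [ 0.435 -0.278  0.084] [ 0.57  -0.154  0.228]
scene L 1500 [204 814 276  22  25  30  23  32  29  43   2   0] [ 0.443 -0.154  0.079] [ 0.57  -0.042  0.226]
scene R 2556 [ 149  110  229  234  262 1111  334   48   45   32    2    0] [ 0.434 -0.278  0.083] [ 0.57  -0.155  0.227]
```

View pics/scene19.png

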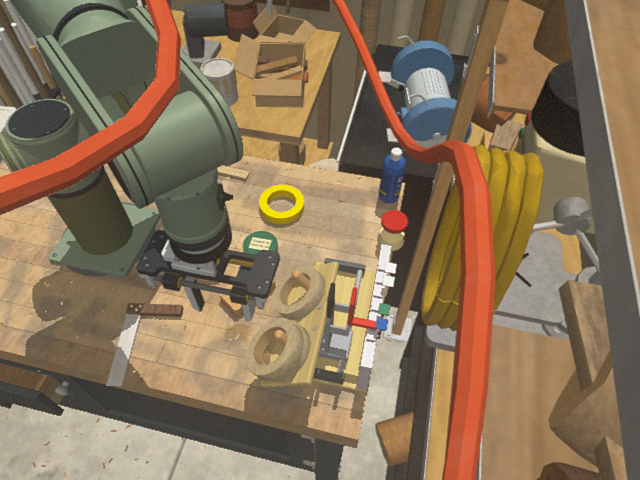

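The final view shows the lever arm by the blue tag at (382,324), rolls flat on both pegs at (298,290) and (280,347), and bystanders in place. Handing in.

```bash
python3 -c "
from station import bot
print(bot.job_done())"
```

```text
the job is handed in; nothing more can be done
None
```

I handed the job in at about 44 s: the rack latched at green, all three rolls were hung flat on the pegs (two right, one left), and it was then latched at blue with bystanders in place; the wrist force once read 39.5 N for an instant while lowering to the third roll, cause unclear.

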